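# Change over the bracket in the welding fixture

## Robot

A 7-joint arm with a two-finger parallel gripper is mounted at the origin on the work surface. World frame = base frame: x ahead of the robot, y to its left, z up, the work surface at z = 0. Lengths are in m, angles in rad, forces in N, time in s.
With the tool pointing down it reaches from about 0.425 to 0.925 m from the base axis. Payload 6.8 kg.
Tool frame: the origin (TCP) lies at the very end of the fingers, on their centre line; the grasp point (between the pads) lies 19 mm behind it (r.tcp_to_grasp is the distance from the TCP to the grasp point, in m); z points along the fingers, y is the line along which they close (so a half turn about z gives the same grasp; the last joint's range is limited). The gripper opens to 85 mm and grips with 20 to 120 N. Pads are 22 mm wide; open, the fingers measure 114 mm over their backs; the gripper's body (76 mm by 85 mm) begins 54 mm behind the grasp point. The pads swing forward as they close: fully open they stand 13 mm farther back than shut.
Start: joints at [1.136, 0.477, 0.022, 1.555, -0.011, 1.109, -0.083], TCP at [0.217, -0.639, 0.231] pointing down, gripper open.
Joint ranges: [-2.96, 2.96], [-0.34, 2.1], [-1.41, 1.46], [0.24, 2.44], [-1.37, 4.51], [0.17, 1.92], [-2.96, 2.96]. Speed limits (rad/s): [2.39, 2.39, 3.14, 3.14, 3.14, 3.14, 3.14].

## Interface

Orientations are given as a rotation vector (axis times angle).
In Python, from bench import r gives the robot as it stands.
- The arm moves only by the tool step_arm, never from a script. Its argument "moves" is a list of rows, each a list of 7 numbers: the shift along the tool's x, y, z in mm, then the turn, a rotation vector about the tool's x, y, z in rad, then the finger opening in mm, from 0 to 85.4. A call has 1 to 8 rows; each row is the pose to reach, as a shift and turn from the pose commanded when the call began, along the tool's axes at that moment; what a row does not reach only later rows make up. A row lasts 1/10 s, in which the tool goes at most 50 mm and 8.59 degrees, less where a joint would pass 70% of its speed; a pose out of reach is approached as far as the arm can. A call with a gripper value outside its range is refused whole. The fingers move at their own pace and stop on an object; "grip_force" is the grip in N (left out, the last holds). Time passes only in rows, so rows that repeat a pose let the fingers close. It gives the time, the measured TCP pose, the force, the opening and the grip force at its end, in the units of the state.
- r.get_obs(): the state, without advancing time (a new reading comes with each control period).
- r.grab_frame(name): name is "scene" or "top" or "wrist"; returns a dict with "image" (480x640x3 uint8, red, green, blue), "depth" (480x640 float32, m along the optical axis (not along the pixel's ray), 0 where there is no reading), "mtx" (3x3 intrinsics, pixels), "rvec" (rotation vector, rad) and "tvec" (3), from world to camera coordinates, as OpenCV has them. Camera axes: x right, y down, z forward; pixel columns grow to the right and rows downward; lengths in m; the calibration is good to about 2 mm. The wrist camera is an equidistant fisheye: a pixel r from the principal point sees the ray r / f radians off the axis. A picture is of the moment at which its call begins.
- r.hand_in(): hands the job in; it is judged then, once.
The state is a dict: "clock": time; "joints": joint angles; "qvel": joint speeds; "tau": joint torques, N m; "tcp_pos": TCP position; "orientation": TCP orientation; "contact_force": force on the tool from outside, world axes, zero at the start; "moment": the same for the moment, N m; "grip_width": finger opening in m; "gripper_force": force on a finger pad.
Only numpy, scipy, OpenCV 4.12 (cv2) and the standard library are available. Lean on these libraries where they do the work, as an engineer would, in place of code of your own. Each camera call takes 0.05 s, during which the arm holds its last target. There are 200 camera calls.

## Task

The bracket in the welding fixture is finished: move the two hold-downs off it into the yellow tray, take the welded bracket out and lay it flat in the green tray beside the one already there, and seat the tacked bracket from the white tray flat between the fixture's dowels. Then stand each hold-down back on the fixture, on the painted frame of its own colour, its sprung foot pressing on the new bracket's base plate. Set everything down upright without dropping it, do not knock the hold-downs or brackets over, and leave the bracket that is already in the green tray where it is.

Things in the scene. Friction and masses are not known exactly. Their poses are not given: they have to be found in the camera images.
- fixture: Fixed grey plate 270x130x12 mm (x, y, z), origin under its middle. Nest on top at x = y = 0, bracket's x along fixture's x: 8 dowels, 10 mm thick, 14 high, conical tips, at (+-25, +-55), (+-60, +-36) mm, leaving 5 mm play round a base plate. Hold-down frames: red at x = +92 mm (end with copper lug, out to x = 152), blue at x = -92; block centred there, arm pointing to the nest, foot 33 mm from centre.
- bracket_welded: Steel lug bracket, 0.6 kg: base plate 100x90x6 mm (x, y, z); across its middle an upright lug 8 mm thick in x, 56 mm wide in y, round top 58 mm above the underside: grip it across the 8 mm, 35 mm up. Origin: centre of underside. Half a turn about z is the same. Finished: weld beads and blue and straw-brown heat tint beside the lug. Starts in the fixture's nest, under both hold-downs' feet.
- bracket_tacked: Bracket of the same shape, sizes and frame as bracket_welded, only tacked: bright, no beads or heat tint, four small tack dots. Starts in the white tray (same size as the other trays, floor 4 mm thick).
- bracket_earlier: Bracket of the same shape, sizes and frame as bracket_welded, finished earlier (beads and tint). Lies in the green tray and stays there.
- hold_red: Red hold-down, 0.7 kg: block 60x45x50 mm (x, y, z), grip it across its 45 mm about 32 mm up; arm on top reaching to x = +68 mm, 68 mm high; under it at x = +59 mm a sprung copper foot, 18 mm wide; knob behind to x = -43 mm. Free, the foot hangs 2 mm above the underside; on a 6 mm plate it is pushed up 4 mm by the weight and presses with 1.2 N. Origin: centre of block's underside.
- hold_blue: Blue hold-down, same shape, sizes and frame as hold_red, with a dark steel foot. Each hold-down starts on the fixture frame of its own colour, arm (+x) pointing to the nest and foot on the welded bracket's base plate.
- park_tray: Yellow low open tray, 150 x 220 x 16 mm (x, y, z), walls and floor 4 mm thick, fixed. Origin: centre of its underside. Black liner, empty at the start. Room for both hold-downs side by side at y = +-55 mm, arms along the tray's x, blocks 10 mm back from the middle so that the feet stay inside the walls.
- out_tray: Green low open tray, 150 x 220 x 16 mm (x, y, z), walls and floor 4 mm thick, fixed. Origin: centre of its underside. The earlier bracket lies in its +y half, at about x = 0, y = +52 mm; the free place is centred at x = 0, y = -54 mm, with the bracket's x along the tray's x.
Mind the look-alikes: they are no part of the job. Of the things that look like the hold_blue, the largest one is meant.

How it is judged:
By the outcome, as a careful person would: the job done as asked, in the order asked, and still so for the second after the job is handed in, with the robot touching nothing.
It also fails if it takes over 144 s, if anything falls off the work surface, if the arm or the gripper's body presses on something with over 40 N, if the wrist force passes 120 N, or if a joint passes its speed limit or range.

## Working session

There is one attempt and no reset: what is moved stays moved. The work goes in short steps, Python scripts to look and compute and a tool call to move; the robot and the scene stay as the last step left them, time stands still between calls to the robot, and variables do not carry over. Pictures are saved under pics/ and viewed, at most 14 in all, crops included, and the job is handed in when it is done.

Besides the shell and the picture viewer there is one more tool, called after "Request:" in YAML: its name, and indented under it one key for each argument. step_arm: Moves the arm, as the interface text tells. Its arguments: {"type":"object","properties":{"moves":{"type":"array","items":{"type":"array","items":{"type":"number"}}},"grip_force":{"type":"number"}},"required":["moves"]}

```bash
mkdir -p pics; ls; cat > h.py <<'E'
from bench import r
import numpy as np, cv2, pickle
from scipy.spatial.transform import Rotation as R
def snap(name,tag):
    f=r.grab_frame(name); cv2.imwrite(f'pics/{tag}.png',f['image'][:,:,::-1]); pickle.dump(f,open(f'pics/{tag}.pkl','wb')); return f
def load(tag): return pickle.load(open(f'pics/{tag}.pkl','rb'))
def ray(f,u,v,fish=False):
    K=f['mtx']; x=(u-K[0,2])/K[0,0]; y=(v-K[1,2])/K[1,1]
    if fish:
        t=np.hypot(x,y); s=np.tan(t)/t if t>1e-9 else 1; x*=s;y*=s
    Rm=R.from_rotvec(np.ravel(f['rvec'])).as_matrix(); t=np.ravel(f['tvec'])
    return Rm.T@np.array([x,y,1.]), -Rm.T@t
def atz(f,u,v,z,fish=False):
    d,c=ray(f,u,v,fish); return c+d*(z-c[2])/d[2]
def dep(f,u,v,fish=False):
    d,c=ray(f,u,v,fish); return c+d*f['depth'][int(round(v)),int(round(u))]
def go(p,yaw=None):
    """shift (mm) in tool axes to world TCP p, and turn about tool z for tool-y axis world yaw"""
    o=r.get_obs(); T=R.from_rotvec(o['orientation']); s=T.inv().apply(np.array(p)-o['tcp_pos'])*1000
    yv=T.as_matrix()[:,1]; cur=np.arctan2(yv[1],yv[0])
    return s.round(1),cur, (None if yaw is None else (lambda a:(a+np.pi/2)%np.pi-np.pi/2)(-(yaw-cur)))
E
python3 - <<'E'
from h import *
for n in('scene','top'):
    f=snap(n,n+'0'); print(n,f['mtx'].round(1).tolist(),f['rvec'],f['tvec'],(f['depth']>0).mean())
print(r.get_obs())
E
```

```text
pics
scene [[546.9, 0.0, 327.6], [0.0, 546.9, 235.9], [0.0, 0.0, 1.0]] [ 2.39587675  0.97724908 -0.31469547] [-0.38014516 -0.26767575  1.33814316] 0.99607421875
top [[542.8, 0.0, 322.2], [0.0, 542.8, 235.3], [0.0, 0.0, 1.0]] [ 2.24579301 -1.96366463  0.21149912] [-0.03554572  0.52092184  1.16196785] 0.9962890625
{'clock': 0.1, 'joints': array([ 1.13591727,  0.47769435,  0.02233197,  1.55635379, -0.01149114,
        1.10933887, -0.08312297]), 'qvel': array([-1.46785597e-05, -8.24700984e-04,  1.15785436e-04, -4.72200102e-04,
        1.35846345e-03,  5.40267358e-04,  6.06782007e-04]), 'tau': array([ 3.51882685e-03, -5.97766435e+01,  1.61334224e+00, -2.81954116e+01,
        1.28533001e-02,  5.04177195e-03, -1.76283129e-05]), 'tcp_pos': array([ 0.21648769, -0.63876401,  0.23043772]), 'orientation': array([-3.09815107e+00, -5.10775318e-01,  6.16193216e-04]), 'contact_force': array([-0.28936826,  0.64913358,  0.06380989]), 'moment': array([-0.00895695, -0.0488382 , -0.00951874]), 'gripper_force': 0.0, 'grip_width': 0.08543610840703868}
```

View pics/top0.png

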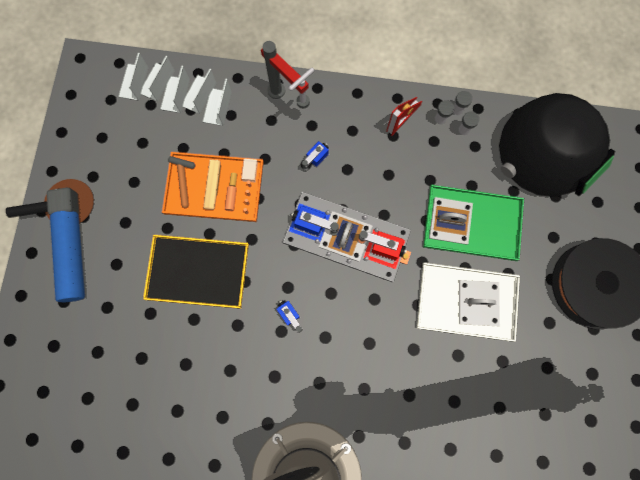

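View pics/scene0.png

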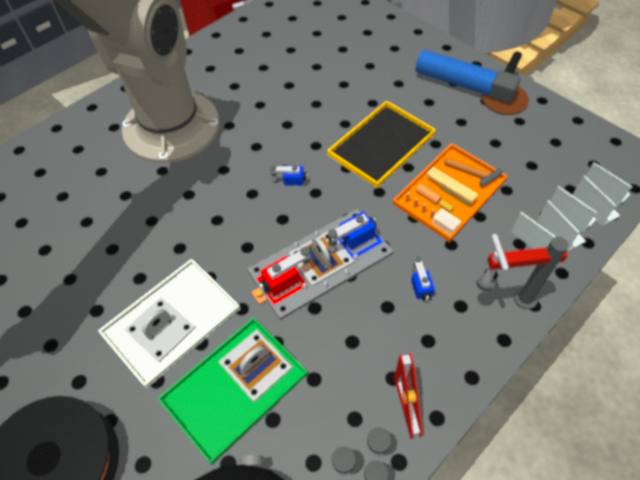

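The top view shows the fixture at about (347,237), with the blue hold-down left and the red right. The yellow tray is at (196,271), green at (473,222) with the earlier bracket at its left, and white at (468,302) with the tacked bracket at (480,301). Two small blue decoys are at (315,155) and (288,315).

```bash
cat > m.py <<'E'
from h import *
f=load('top0'); K=f['mtx']; D=f['depth']; im=f['image']
v,u=np.mgrid[:480,:640]; C=np.stack([(u-K[0,2])/K[0,0]*D,(v-K[1,2])/K[1,1]*D,D],-1)
Rm=R.from_rotvec(np.ravel(f['rvec'])).as_matrix(); P=(C-np.ravel(f['tvec']))@Rm
hsv=cv2.cvtColor(im,cv2.COLOR_RGB2HSV); H,S,V=hsv[...,0],hsv[...,1],hsv[...,2]
def box(name,m,reg):
    a,b,c,d=reg; M=np.zeros_like(m); M[b:d,a:c]=m[b:d,a:c]; M=cv2.morphologyEx(M.astype(np.uint8),cv2.MORPH_OPEN,np.ones((2,2)))>0
    p=P[M]; (cx,cy),(w,h),an=cv2.minAreaRect((p[:,:2]*1000).astype(np.float32))
    print(name,M.sum(),round(cx,1),round(cy,1),'size',round(w,1),round(h,1),'ang',round(an,2),'z med/max',(np.median(p[:,2])*1000).round(1),(p[:,2].max()*1000).round(1))
Z=P[...,2]
print('table',np.median(Z[330:350,150:250]))
box('yellow',(H>18)&(H<32)&(S>150)&(V>120),(135,228,260,315))
box('yellow z',(Z>.009)&(Z<.03),(135,228,260,315))
box('green',(H>45)&(H<80)&(S>120),(415,180,530,262))
box('green z',(Z>.009)&(Z<.03),(418,180,530,261))
box('white z',(Z>.009)&(Z<.03),(410,262,525,345))
box('fixture',(Z>.006)&(Z<.2),(278,185,420,285))
box('fix blue top',(Z>.055),(278,185,335,285))
box('fix red top',(Z>.055),(363,185,420,285))
box('red',((H<8)|(H>172))&(S>150)&(Z>.05),(350,185,420,285))
box('blue',((H>105)&(H<130))&(S>150)&(Z>.05),(278,185,345,285))
box('lug tacked',Z>.03,(450,265,510,335))
box('lug early',Z>.03,(425,190,485,250))
box('lug weld',(Z>.05),(334,220,360,253))
E
python3 m.py
python3 - <<'E'
from h import *
f=load('top0')['image'][:,:,::-1]
cv2.imwrite('pics/c1.png',cv2.resize(f[185:290,280:420],None,fx=5.7,fy=5.7,interpolation=cv2.INTER_CUBIC))
cv2.imwrite('pics/c2.png',cv2.resize(f[180:345,412:528],None,fx=3.6,fy=3.6,interpolation=cv2.INTER_CUBIC))
E
```

```text
table 0.00037686293452936475
yellow 890 394.6 212.0 size 435.0 186.3 ang 82.12 z med/max 11.6 1244.4
yellow z 672 394.6 212.0 size 435.0 186.3 ang 82.12 z med/max 10.8 1244.4
green 4286 526.2 -180.1 size 238.1 586.6 ang 31.15 z med/max 5.5 1244.4
green z 1712 530.5 -188.2 size 239.7 603.9 ang 30.91 z med/max 11.5 1244.4
white z 1750 401.8 -207.6 size 182.0 471.0 ang 9.66 z med/max 11.1 1244.4
fixture 6486 436.2 -11.7 size 288.0 328.8 ang 77.87 z med/max 16.5 1244.4
fix blue top 654 435.3 17.9 size 314.0 87.1 ang 18.51 z med/max 65.9 1244.4
fix red top 676 407.4 -74.0 size 96.4 302.1 ang 76.0 z med/max 65.9 1244.4
red 347 406.0 -76.0 size 67.0 309.7 ang 69.62 z med/max 62.3 1244.4
blue 325 424.6 55.5 size 310.2 69.0 ang 4.33 z med/max 62.1 1244.4
lug tacked 129 422.9 -344.5 size 9.0 66.0 ang 8.21 z med/max 51.2 65.7
lug early 164 457.7 -127.8 size 45.8 458.5 ang 47.79 z med/max 49.2 1244.4
lug weld 135 539.4 -7.4 size 36.2 58.5 ang 79.14 z med/max 64.0 83.9
```

View pics/c1.png

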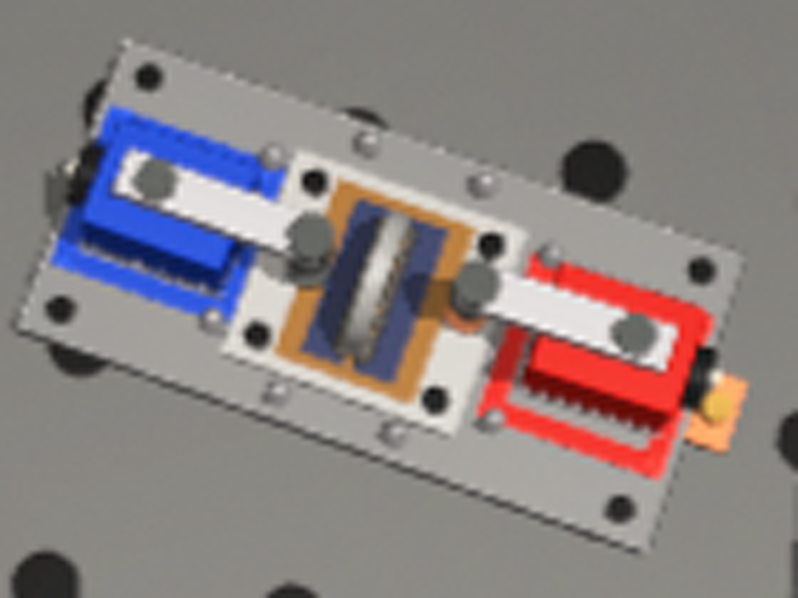

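View pics/c2.png

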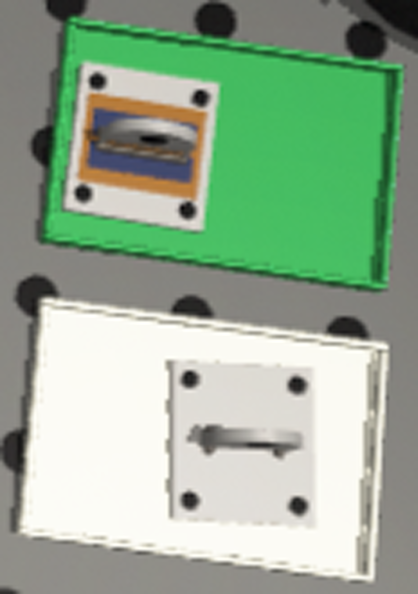

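```bash
sed -i 's/    p=P\[M\];/    M\&=(D>0); p=P[M];/' m.py; python3 m.py; python3 - <<'E'
from h import *
f=load('top0')
def quad(n,pts,z,s,ox,oy):
    W=np.array([atz(f,ox+u/s,oy+v/s,z)[:2]*1000 for u,v in pts]); (c,wh,a)=cv2.minAreaRect(W.astype(np.float32))
    e=[np.linalg.norm(W[i]-W[(i+1)%4]).round(1) for i in range(4)]
    an=[np.degrees(np.arctan2(*(W[(i+1)%4]-W[i])[::-1])).round(1) for i in range(4)]
    print(n,W.mean(0).round(1),e,an)
quad('fixture',[(125,38),(743,260),(645,552),(18,328)],.012,5.7,280,185)
quad('welded',[(295,150),(528,232),(455,435),(222,352)],.018,5.7,280,185)
quad('green',[(68,17),(402,66),(385,290),(42,242)],.016,3.6,412,180)
quad('early',[(83,63),(219,83),(203,231),(65,209)],.010,3.6,412,180)
quad('white',[(40,297),(387,345),(372,580),(20,533)],.016,3.6,412,180)
quad('tacked',[(172,360),(315,368),(315,525),(170,517)],.010,3.6,412,180)
for u,v in [(363.5,143),(481,184),(271,156),(549,256),(213,318),(277,390),(394,432),(490,418)]: print(atz(f,280+u/5.7,185+v/5.7,.025)[:2].round(4))
E
```

```text
table 0.00037686293452936475
yellow 889 408.0 308.3 size 150.1 221.9 ang 2.48 z med/max 11.6 24.4
yellow z 671 407.7 308.5 size 149.8 221.7 ang 2.56 z med/max 10.8 24.4
green 4267 608.8 -315.7 size 228.2 151.8 ang 89.26 z med/max 5.5 25.2
green z 1708 626.8 -320.0 size 233.3 188.3 ang 89.29 z med/max 11.5 63.6
white z 1742 421.1 -318.2 size 151.2 228.6 ang 0.55 z med/max 11.1 64.7
fixture 6468 533.2 -32.6 size 288.0 130.5 ang 77.87 z med/max 16.4 86.5
fix blue top 653 551.0 51.8 size 91.4 51.6 ang 88.16 z med/max 65.9 84.9
fix red top 674 517.3 -105.9 size 50.7 98.8 ang 0.74 z med/max 65.8 86.5
red 346 521.6 -119.2 size 65.2 52.5 ang 80.14 z med/max 62.3 83.6
blue 324 556.1 65.4 size 57.7 53.4 ang 77.51 z med/max 62.1 83.2
lug tacked 129 422.9 -344.5 size 9.0 66.0 ang 8.21 z med/max 51.2 65.7
lug early 162 605.1 -265.1 size 13.5 64.8 ang 7.74 z med/max 48.9 68.1
lug weld 135 539.4 -7.4 size 36.2 58.5 ang 79.14 z med/max 64.0 83.9
fixture [535.3 -21.8] [np.float64(269.7), np.float64(127.2), np.float64(268.0), np.float64(129.5)] [np.float64(-102.7), np.float64(167.8), np.float64(77.8),
[... 318 characters left out ...]
t64(179.1), np.float64(89.6), np.float64(-1.0)]
early [ 606.  -260.2] [np.float64(89.6), np.float64(100.0), np.float64(89.6), np.float64(99.0)] [np.float64(-91.0), np.float64(178.4), np.float64(88.4), np.float64(-1.6)]
white [ 422.2 -313.4] [np.float64(221.2), np.float64(147.6), np.float64(218.8), np.float64(149.3)] [np.float64(-90.3), np.float64(179.7), np.float64(90.1), np.float64(0.7)]
tacked [ 423.2 -339.2] [np.float64(90.9), np.float64(98.7), np.float64(90.7), np.float64(98.8)] [np.float64(-85.5), np.float64(-176.2), np.float64(94.5), np.float64(3.9)]
[ 0.5931 -0.0067]
[ 0.5825 -0.0561]
[0.5826 0.0298]
[ 0.5565 -0.0868]
[0.513  0.0442]
[0.4873 0.0149]
[ 0.4767 -0.0336]
[ 0.4875 -0.0709]
```

```bash
cat >> h.py <<'E'
def Rot(yaw):
    a=np.radians(yaw); y=np.array([np.cos(a),np.sin(a),0]); z=np.array([0,0,-1.]); return R.from_matrix(np.stack([np.cross(y,z),y,z],1))
def plan(*ts):
    o=r.get_obs(); T=R.from_rotvec(o['orientation']); p=o['tcp_pos']
    for x,y,z,yaw in ts:
        q=np.array([x,y,z])/1000; s=T.inv().apply(q-p)*1000; G=Rot(yaw); w=(T.inv()*G).as_rotvec()
        print((x,y,z,yaw),'->',s.round(1).tolist(),w.round(4).tolist(),'rows',int(np.ceil(max(np.linalg.norm(s)/50,np.degrees(np.linalg.norm(w))/8.59)))); T,p=G,q
def fx(x,y,c=(535.1,-21.5),a=-102.4):
    a=np.radians(a); return np.round([c[0]+x*np.cos(a)-y*np.sin(a), c[1]+x*np.sin(a)+y*np.cos(a)],1)
E
python3 - <<'E'
from h import *
print(fx(92,0),fx(-92,0))
plan((515,-111,200,-12.4))
E
```

```text
[ 515.3 -111.4] [554.9  68.4]
(515, -111, 200, -12.4) -> [452.1, -404.0, 31.1] [-0.0016, -0.0007, -1.0276] rows 13
```

Request:
step_arm:
  moves:
    - [452, -404, 31, -0.0016, -0.0007, -1.0276, 85]
    - [452, -404, 31, -0.0016, -0.0007, -1.0276, 85]
    - [452, -404, 31, -0.0016, -0.0007, -1.0276, 85]
    - [452, -404, 31, -0.0016, -0.0007, -1.0276, 85]
    - [452, -404, 31, -0.0016, -0.0007, -1.0276, 85]
    - [452, -404, 31, -0.0016, -0.0007, -1.0276, 85]
    - [452, -404, 31, -0.0016, -0.0007, -1.0276, 85]
    - [452, -404, 31, -0.0016, -0.0007, -1.0276, 85]

```text
clock: 0.9
tcp_pos: [0.4137, -0.2897, 0.2107]
orientation: [2.444, 1.972, -0.001]
contact_force: [1.0, -1.5, 0.3]
grip_width: 0.0849
gripper_force: 0.0
```

```bash
python3 - <<'E'
from h import *
plan((515,-111,200,-12.4)); print(r.get_obs()['joints'].round(2))
E
```

```text
(515, -111, 200, -12.4) -> [196.1, 61.2, 10.5] [0.0008, 0.0014, 0.0033] rows 5
[ 0.79  0.24 -0.35  1.96  0.1   0.95  0.18]
```

Request:
step_arm:
  moves:
    - [196, 61, 10.5, 0, 0, 0, 85]
    - [196, 61, 10.5, 0, 0, 0, 85]
    - [196, 61, 10.5, 0, 0, 0, 85]
    - [196, 61, 10.5, 0, 0, 0, 85]
    - [196, 61, 10.5, 0, 0, 0, 85]
    - [196, 61, 10.5, 0, 0, 0, 85]
    - [196, 61, 10.5, 0, 0, 0, 85]

```text
clock: 1.6
tcp_pos: [0.5142, -0.1146, 0.1998]
orientation: [2.449, 1.966, -0.003]
contact_force: [0.0, -0.5, -0.2]
grip_width: 0.085
gripper_force: 0.0
```

```bash
python3 - <<'E'
from h import *
f=snap('wrist','w1'); print(f['mtx'],f['rvec'],f['tvec']); plan((515.3,-111.4,100,-12.4)); print(r.get_obs()['joints'].round(2))
E
```

```text
[[371.64829954   0.         322.65100675]
 [  0.         371.64829954 240.91000236]
 [  0.           0.           1.        ]] [-2.81519062  0.30767136  0.05155243] [-0.52448438 -0.03195409  0.35027464]
(515.3, -111.4, 100, -12.4) -> [4.2, 0.4, 99.9] [0.0001, 0.0023, -0.0026] rows 2
[ 0.48  0.3  -0.45  1.92  0.16  0.96 -0.27]
```

View pics/w1.png

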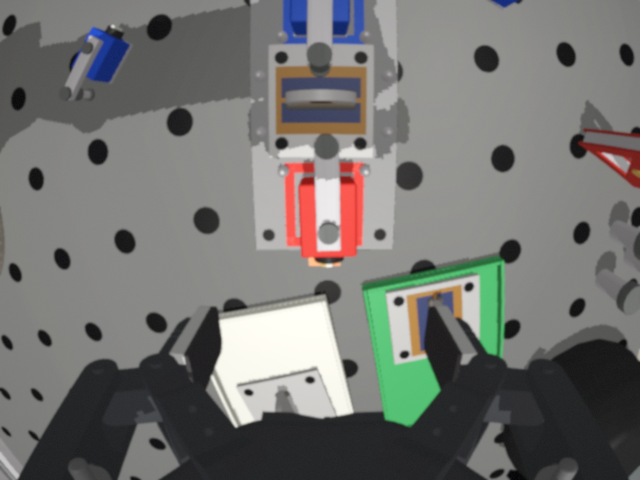

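The wrist view shows the red block spanning about columns 301–356 and rows 178–255 inside its red frame (286–364). The fixture's rear corners are at (257,248) and (392,248).

```bash
cat >> h.py <<'E'
def tofx(p,c=(535.1,-21.5),a=-102.4):
    a=np.radians(a); d=np.array(p[:2])*1000-c; return np.round([d@[np.cos(a),np.sin(a)], d@[-np.sin(a),np.cos(a)]],1)
E
python3 - <<'E'
from h import *
f=load('w1')
for n,u,v,z in [('plate corner',257,248,.012),('plate corner',392,248,.012),('blockL',302,220,.062),('blockR',356,220,.062),('knobhead top',329,232,.083),('foot head',325,147,.083),('fr L',286,245,.012),('fr R',366,245,.012),('base cor',268,157,.018),('base cor',374,157,.018),('base',272,45,.018),('base',373,45,.018),('blue head',319,55,.083)]:
    p=atz(f,u,v,z,True); print(n,p.round(4),tofx(p))
im=f['image'][:,:,::-1]; cv2.imwrite('pics/w1c.png',cv2.resize(im[20:275,245:405],None,fx=2.3,fy=2.3,interpolation=cv2.INTER_CUBIC))
E
```

```text
plate corner [ 0.4434 -0.1356  0.012 ] [131.1 -65.1]
plate corner [ 0.5685 -0.1632  0.012 ] [131.2  63.1]
blockL [ 0.4973 -0.1062  0.062 ] [ 90.9 -18.7]
blockR [ 0.5385 -0.1153  0.062 ] [90.9 23.4]
knobhead top [ 0.5168 -0.1142  0.083 ] [94.5  2.1]
foot head [ 0.5272 -0.0537  0.083 ] [33.1 -0.8]
fr L [ 0.4712 -0.1386  0.012 ] [128.1 -37.2]
fr R [ 0.5447 -0.1548  0.012 ] [128.2  38. ]
base cor [ 0.4762 -0.0547  0.018 ] [ 45.1 -50.4]
base cor [ 0.5666 -0.0748  0.018 ] [45.3 42.2]
base [0.5019 0.0414 0.018 ] [-54.3 -45.9]
base [0.5864 0.0226 0.018 ] [-54.1  40.7]
blue head [0.5372 0.0104 0.083 ] [-31.6  -4.8]
```

View pics/w1c.png

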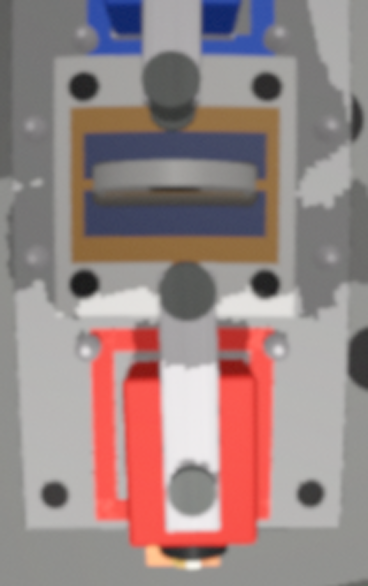

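```bash
python3 - <<'E'
from h import *
x,y=fx(92,1); plan((x,y,80,-12.8),(x,y,22,-12.8))
E
```

```text
(np.float64(516.3), np.float64(-111.6), 80, -12.8) -> [4.2, 1.4, 119.9] [0.0001, 0.0023, 0.0044] rows 3
(np.float64(516.3), np.float64(-111.6), 22, -12.8) -> [0.0, 0.0, 58.0] [0.0, 0.0, 0.0] rows 2
```

Request:
step_arm:
  moves:
    - [4, 1.4, 60, 0, 0.002, 0.004, 85]
    - [4, 1.4, 120, 0, 0.002, 0.004, 85]
    - [4, 1.4, 120, 0, 0.002, 0.004, 85]
    - [4, 1.4, 140, 0, 0.002, 0.004, 85]
    - [4, 1.4, 160, 0, 0.002, 0.004, 85]
    - [4, 1.4, 178, 0, 0.002, 0.004, 85]
    - [4, 1.4, 178, 0, 0.002, 0.004, 85]
    - [4, 1.4, 178, 0, 0.002, 0.004, 85]

```text
clock: 2.45
tcp_pos: [0.5169, -0.1113, 0.0224]
orientation: [2.454, 1.961, 0.001]
contact_force: [0.4, 0.4, 0.4]
grip_width: 0.0848
gripper_force: 0.0
```

```bash
python3 - <<'E'
from h import *
x,y=fx(92,1); plan((x,y,22,-12.8))
E
```

```text
(np.float64(516.3), np.float64(-111.6), 22, -12.8) -> [-0.4, -0.5, 0.4] [0.0005, -0.0, 0.0009] rows 1
```

Close and lift slightly.

Request:
step_arm:
  moves:
    - [0, 0, 0, 0, 0, 0, 60]
    - [0, 0, 0, 0, 0, 0, 50]
    - [0, 0, 0, 0, 0, 0, 40]
    - [0, 0, 0, 0, 0, 0, 40]
    - [0, 0, 0, 0, 0, 0, 40]
    - [0, 0, 0, 0, 0, 0, 40]
    - [0, 0, 0, 0, 0, 0, 40]
    - [0, 0, 0, 0, 0, 0, 40]
  grip_force: 60

```text
clock: 3.25
tcp_pos: [0.5185, -0.1103, 0.0234]
orientation: [2.451, 1.962, 0.004]
contact_force: [-1.0, -1.1, 6.7]
grip_width: 0.0445
gripper_force: 61.6
```

Request:
step_arm:
  moves:
    - [0, 0, -3, 0, 0, 0, 40]
    - [0, 0, -8, 0, 0, 0, 40]
    - [0, 0, -16, 0, 0, 0, 40]
    - [0, 0, -30, 0, 0, 0, 40]
    - [0, 0, -60, 0, 0, 0, 40]
    - [0, 0, -90, 0, 0, 0, 40]
    - [0, 0, -110, 0, 0, 0, 40]
    - [0, 0, -110, 0, 0, 0, 40]

```text
clock: 4.05
tcp_pos: [0.5193, -0.1101, 0.1357]
orientation: [2.448, 1.96, 0.008]
contact_force: [0.2, -0.7, -5.5]
grip_width: 0.0447
gripper_force: 62.9
```

```bash
cat >> h.py <<'E'
def yl(x,y,c=(408,308.4),a=2.5):
    a=np.radians(a); return np.round([c[0]+x*np.cos(a)-y*np.sin(a), c[1]+x*np.sin(a)+y*np.cos(a)],1)
E
python3 - <<'E'
from h import *
f=snap('wrist','w2'); f2=snap('top','top1')
x,y=yl(10,55); plan((x,y,130,92.5),(x,y,18,92.5)); print(r.get_obs()['joints'].round(2))
E
```

```text
(np.float64(415.6), np.float64(363.8), 130, 92.5) -> [440.2, -202.5, 2.2] [0.0013, 0.001, -1.835] rows 13
(np.float64(415.6), np.float64(363.8), 18, 92.5) -> [0.0, 0.0, 112.0] [0.0, 0.0, 0.0] rows 3
[ 0.45  0.39 -0.43  1.97  0.22  0.82 -0.33]
```

View pics/w2.png

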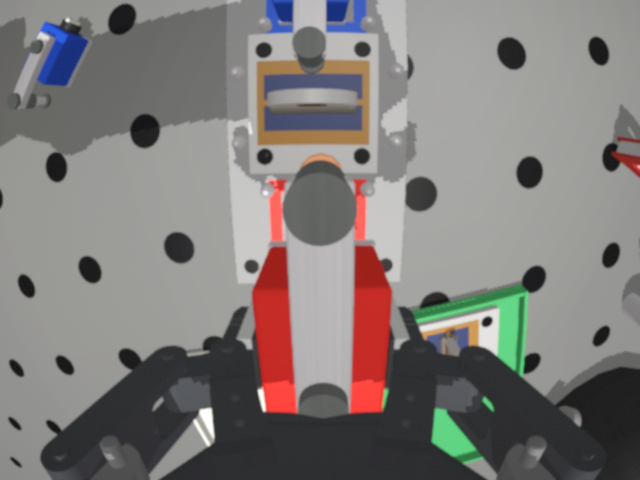

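Red is held level. Moving it to the yellow tray.

Request:
step_arm:
  moves:
    - [30, -14, 2, 0.001, 0.001, -0.12, 40]
    - [70, -32, 2, 0.001, 0.001, -0.27, 40]
    - [110, -50, 2, 0.001, 0.001, -0.42, 40]
    - [150, -70, 2, 0.001, 0.001, -0.57, 40]
    - [190, -88, 2, 0.001, 0.001, -0.72, 40]
    - [230, -106, 2, 0.001, 0.001, -0.87, 40]
    - [270, -124, 2, 0.001, 0.001, -1.02, 40]
    - [310, -142, 2, 0.001, 0.001, -1.17, 40]

```text
clock: 4.95
tcp_pos: [0.4449, 0.2244, 0.1288]
orientation: [-0.951, -2.992, 0.001]
contact_force: [0.5, 0.1, -5.4]
grip_width: 0.0442
gripper_force: 62.6
```

```bash
python3 - <<'E'
from h import *
x,y=yl(10,55); plan((x,y,130,92.5),(x,y,18,92.5)); print(r.get_obs()['joints'].round(2))
E
```

```text
(np.float64(415.6), np.float64(363.8), 130, 92.5) -> [104.4, 97.0, -1.1] [-0.0008, -0.0023, -0.6589] rows 5
(np.float64(415.6), np.float64(363.8), 18, 92.5) -> [0.0, 0.0, 112.0] [0.0, 0.0, 0.0] rows 3
[ 0.06  0.43 -0.79  2.02  0.41  0.85 -0.01]
```

Request:
step_arm:
  moves:
    - [30, 28, -1, -0.0008, -0.002, -0.14, 40]
    - [60, 56, -1, -0.0008, -0.002, -0.28, 40]
    - [85, 80, -1, -0.0008, -0.002, -0.42, 40]
    - [104, 97, -1, -0.0008, -0.002, -0.56, 40]
    - [104, 97, -1, -0.0008, -0.002, -0.659, 40]
    - [104, 97, 20, -0.0008, -0.002, -0.659, 40]
    - [104, 97, 50, -0.0008, -0.002, -0.659, 40]
    - [104, 97, 50, -0.0008, -0.002, -0.659, 40]

```text
clock: 5.75
tcp_pos: [0.4158, 0.3595, 0.0755]
orientation: [0.06, -3.136, 0.009]
contact_force: [-1.0, -2.3, -6.0]
grip_width: 0.0445
gripper_force: 63.8
```

```bash
python3 - <<'E'
from h import *
x,y=yl(10,55); plan((x,y,16,92.5)); print(r.get_obs()['joints'].round(2)); snap('wrist','w3')
E
```

```text
(np.float64(415.6), np.float64(363.8), 16, 92.5) -> [-0.3, 4.6, 59.4] [-0.0054, -0.0054, -0.0057] rows 2
[-0.17  0.64 -0.86  1.93  0.63  0.87  0.24]
```

View pics/w3.png

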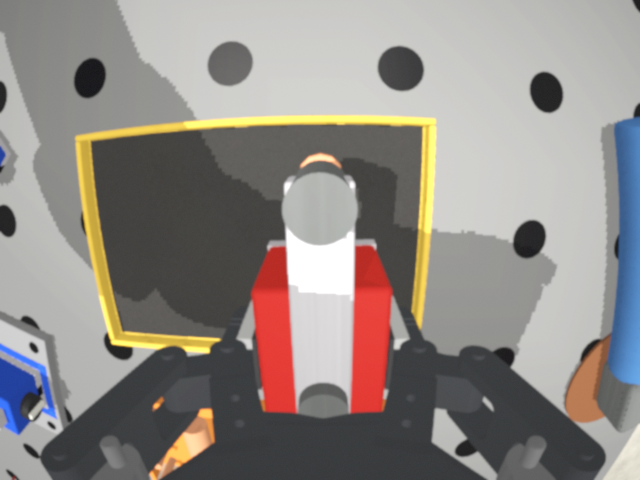

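Red's foot is at the tray side of its block and the tray lies clear below. Lowering.

Request:
step_arm:
  moves:
    - [0, 4.5, 25, -0.0054, -0.0054, -0.0057, 40]
    - [0, 4.5, 45, -0.0054, -0.0054, -0.0057, 40]
    - [0, 4.5, 53, -0.0054, -0.0054, -0.0057, 40]
    - [0, 4.5, 56, -0.0054, -0.0054, -0.0057, 40]
    - [0, 4.5, 58, -0.0054, -0.0054, -0.0057, 40]
    - [0, 4.5, 58, -0.0054, -0.0054, -0.0057, 40]

```text
clock: 6.4
tcp_pos: [0.4187, 0.3681, 0.0232]
orientation: [-0.068, 3.133, 0.012]
contact_force: [-0.1, -0.1, -6.8]
grip_width: 0.0445
gripper_force: 63.7
```

```bash
python3 - <<'E'
from h import *
x,y=yl(10,55); plan((x,y,16,92.5)); o=r.get_obs(); print(o['contact_force'],o['tcp_pos'])
E
```

```text
(np.float64(415.6), np.float64(363.8), 16, 92.5) -> [3.4, -4.2, 7.2] [0.0073, 0.0085, -0.0003] rows 1
[-0.11182858 -0.07130296 -6.8333757 ] [0.41871717 0.36809665 0.02321062]
```

Request:
step_arm:
  moves:
    - [3.4, -4.2, 0, 0.0073, 0.0085, 0, 40]
    - [3.4, -4.2, 2, 0.0073, 0.0085, 0, 40]
    - [3.4, -4.2, 4, 0.0073, 0.0085, 0, 40]
    - [3.4, -4.2, 6, 0.0073, 0.0085, 0, 40]
    - [3.4, -4.2, 6, 0.0073, 0.0085, 0, 40]

```text
clock: 6.9
tcp_pos: [0.415, 0.3632, 0.016]
orientation: [0.068, -3.14, 0.002]
contact_force: [-0.8, 0.7, -6.1]
grip_width: 0.0442
gripper_force: 63.9
```

```bash
python3 - <<'E'
from h import *
x,y=yl(10,55); plan((x,y,16,92.5)); o=r.get_obs(); print(o['contact_force'],o['tcp_pos'])
E
```

```text
(np.float64(415.6), np.float64(363.8), 16, 92.5) -> [-0.6, 0.6, 0.0] [-0.0011, -0.0013, -0.0001] rows 1
[-0.79294109  0.73108088 -6.14973496] [0.41499095 0.36315505 0.01602032]
```

Request:
step_arm:
  moves:
    - [0, 0, 0.5, 0, 0, 0, 40]
    - [0, 0, 1, 0, 0, 0, 40]
    - [0, 0, 1, 0, 0, 0, 40]
    - [0, 0, 1, 0, 0, 0, 40]

```text
clock: 7.3
tcp_pos: [0.4151, 0.3634, 0.0155]
orientation: [0.068, -3.14, 0.001]
contact_force: [-0.3, -1.4, -2.1]
grip_width: 0.0443
gripper_force: 64.3
```

Touching the floor. Release and rise.

Request:
step_arm:
  moves:
    - [0, 0, 0.4, 0, 0, 0, 40]
    - [0, 0, 0.4, 0, 0, 0, 48]
    - [0, 0, 0.4, 0, 0, 0, 56]
    - [0, 0, 0.4, 0, 0, 0, 62]
    - [0, 0, 0.4, 0, 0, 0, 62]
    - [0, 0, -10, 0, 0, 0, 62]
    - [0, 0, -40, 0, 0, 0, 62]
    - [0, 0, -90, 0, 0, 0, 62]

```text
clock: 8.1
tcp_pos: [0.4138, 0.3619, 0.1046]
orientation: [0.069, -3.136, 0.006]
contact_force: [1.4, -0.3, 0.9]
grip_width: 0.062
gripper_force: 0.0
```

Request:
step_arm:
  moves:
    - [0, 0, -40, 0, 0, 0, 85]
    - [0, 0, -60, 0, 0, 0, 85]
    - [0, 0, -60, 0, 0, 0, 85]
    - [0, 0, -60, 0, 0, 0, 85]

```text
clock: 8.5
tcp_pos: [0.4154, 0.3633, 0.1658]
orientation: [-0.068, 3.141, -0.001]
contact_force: [0.9, -1.1, -0.6]
grip_width: 0.0852
gripper_force: 0.0
```

```bash
python3 - <<'E'
from h import *
x,y=fx(-92,0); plan((x,y,165,-12.4)); o=r.get_obs(); print(o['contact_force'],o['tcp_pos'],o['joints'].round(2))
E
```

```text
(np.float64(554.9), np.float64(68.4), 165, -12.4) -> [-126.7, -300.6, 1.0] [-0.0006, 0.0007, 1.8304] rows 13
[ 0.944302   -1.10235517 -0.58560666] [0.41537639 0.36325428 0.16577998] [-0.1   0.52 -0.96  1.87  0.5   1.01  0.34]
```

Request:
step_arm:
  moves:
    - [-20, -40, 0, 0, 0, 0.15, 85]
    - [-40, -80, 0, 0, 0, 0.3, 85]
    - [-60, -120, 0, 0, 0, 0.45, 85]
    - [-80, -165, 0, 0, 0, 0.6, 85]
    - [-95, -210, 0, 0, 0, 0.75, 85]
    - [-110, -250, 1, 0, 0, 0.9, 85]
    - [-120, -285, 1, 0, 0, 1.05, 85]
    - [-127, -301, 1, 0, 0, 1.2, 85]

```text
clock: 9.3
tcp_pos: [0.555, 0.0632, 0.1626]
orientation: [-1.731, -2.62, 0.008]
contact_force: [0.3, 0.0, -0.3]
grip_width: 0.0853
gripper_force: 0.0
```

Request:
step_arm:
  moves:
    - [0, 0, 0, 0, 0, 0.15, 85]
    - [0, 0, 0, 0, 0, 0.3, 85]
    - [0, 0, 0, 0, 0, 0.45, 85]
    - [0, 0, 0, 0, 0, 0.63, 85]
    - [0, 0, 0, 0, 0, 0.63, 85]
    - [0, 0, 0, 0, 0, 0.63, 85]

```text
clock: 9.9
tcp_pos: [0.5545, 0.0682, 0.1635]
orientation: [-2.444, -1.973, 0.005]
contact_force: [-0.8, 0.5, -0.2]
grip_width: 0.0847
gripper_force: 0.0
```

```bash
python3 - <<'E'
from h import *
x,y=fx(-92,0); plan((x,y,165,-12.4)); o=r.get_obs(); print(o['joints'].round(2))
f=snap('wrist','w4'); im=f['image'][:,:,::-1]; cv2.imwrite('pics/w4c.png',cv2.resize(im[20:400,180:480],None,fx=1.55,fy=1.55,interpolation=cv2.INTER_CUBIC))
E
```

```text
(np.float64(554.9), np.float64(68.4), 165, -12.4) -> [0.3, 0.3, -1.5] [-0.0024, 0.002, 0.0036] rows 1
[ 0.17  0.41 -0.5   1.87  0.25  0.92 -0.67]
```

View pics/w4c.png

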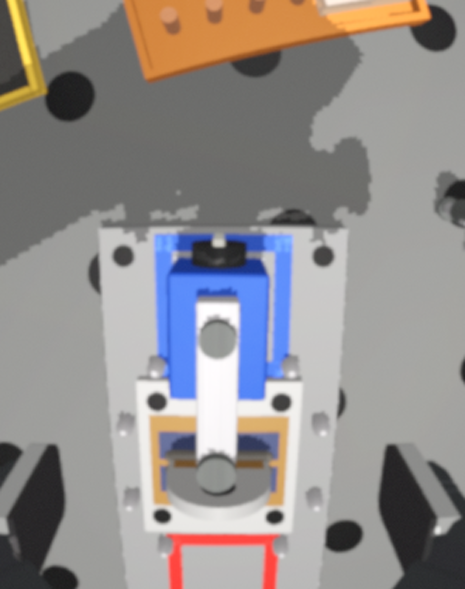

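Blue block spans crop columns 169–268 at rows 262–395, centred in its blue frame (156–291). The red frame and the bracket lug are visible below it.

```bash
python3 - <<'E'
from h import *
f=load('w4')
for n,u,v,z in [('pc',100,228,.012),('pc',347,228,.012),('bL',168,290,.062),('bR',268,290,.062),('back edge',168,268,.062),('back edge',268,268,.062),('frL',156,240,.012),('frR',291,240,.012),('d-60',157,362,.026),('d-60',290,362,.026),('d60',166,543,.026),('d60',279,543,.026),('d25',126,422,.026),('d25',320,422,.026),('d25',132,495,.026),('d25',314,495,.026)]:
    p=atz(f,180+u/1.55,20+v/1.55,z,True); print(n,p.round(4),tofx(p))
x,y=fx(-92,0); plan((x,y,22,-12.4))
E
```

```text
pc [0.5003 0.1261 0.012 ] [-136.7  -65.7]
pc [0.6252 0.0992 0.012 ] [-137.2   62.1]
bL [0.5345 0.096  0.062 ] [-114.6  -25.8]
bR [0.577  0.0869 0.062 ] [-114.8   17.6]
back edge [0.5368 0.1055 0.062 ] [-124.4  -25.6]
back edge [0.5788 0.0964 0.062 ] [-124.5   17.4]
frL [0.5274 0.1132 0.012 ] [-129.9  -36.5]
frR [0.5952 0.0986 0.012 ] [-130.2   32.9]
d-60 [0.5147 0.0531 0.026 ] [-68.4 -36. ]
d-60 [0.5821 0.0386 0.026 ] [-68.8  33. ]
d60 [ 0.4899 -0.061   0.026 ] [ 48.3 -35.7]
d60 [ 0.5567 -0.0752  0.026 ] [47.9 32.6]
d25 [0.4893 0.023  0.026 ] [-33.6 -54.3]
d25 [0.5923 0.0009 0.026 ] [-34.2  51. ]
d25 [ 0.4795 -0.0232  0.026 ] [ 13.6 -54. ]
d25 [ 0.5823 -0.0452  0.026 ] [13.  51.2]
(np.float64(554.9), np.float64(68.4), 22, -12.4) -> [0.5, 0.5, 141.7] [-0.0021, 0.0017, 0.0043] rows 3
```

Request:
step_arm:
  moves:
    - [0.5, -1, 45, -0.002, 0.0017, 0.004, 85]
    - [0.5, -1, 85, -0.002, 0.0017, 0.004, 85]
    - [0.5, -1, 110, -0.002, 0.0017, 0.004, 85]
    - [0.5, -1, 130, -0.002, 0.0017, 0.004, 85]
    - [0.5, -1, 141, -0.002, 0.0017, 0.004, 85]
    - [0.5, -1, 141, -0.002, 0.0017, 0.004, 85]
    - [0.5, -1, 141, -0.002, 0.0017, 0.004, 85]

```text
clock: 10.65
tcp_pos: [0.5546, 0.069, 0.024]
orientation: [2.45, 1.965, 0.003]
contact_force: [-0.7, -0.0, 0.7]
grip_width: 0.085
gripper_force: 0.0
```

Request:
step_arm:
  moves:
    - [0, 0, 0, 0, 0, 0, 60]
    - [0, 0, 0, 0, 0, 0, 50]
    - [0, 0, 0, 0, 0, 0, 40]
    - [0, 0, 0, 0, 0, 0, 40]
    - [0, 0, 0, 0, 0, 0, 40]
    - [0, 0, 0, 0, 0, 0, 40]
    - [0, 0, 0, 0, 0, 0, 40]
    - [0, 0, 0, 0, 0, 0, 40]

```text
clock: 11.45
tcp_pos: [0.5546, 0.0689, 0.0244]
orientation: [2.451, 1.964, 0.003]
contact_force: [-2.0, -0.4, 6.1]
grip_width: 0.0443
gripper_force: 63.1
```

Request:
step_arm:
  moves:
    - [0, 0, -3, 0, 0, 0, 40]
    - [0, 0, -8, 0, 0, 0, 40]
    - [0, 0, -16, 0, 0, 0, 40]
    - [0, 0, -30, 0, 0, 0, 40]
    - [0, 0, -60, 0, 0, 0, 40]
    - [0, 0, -100, 0, 0, 0, 40]
    - [0, 0, -110, 0, 0, 0, 40]
    - [0, 0, -110, 0, 0, 0, 40]

```text
clock: 12.25
tcp_pos: [0.5554, 0.069, 0.1356]
orientation: [2.449, 1.962, 0.008]
contact_force: [0.9, -0.2, -6.3]
grip_width: 0.0444
gripper_force: 63.1
```

```bash
python3 - <<'E'
from h import *
x,y=yl(-10,-55); plan((x,y,125,92.5)); o=r.get_obs(); print(o['tcp_pos'])
E
```

```text
(np.float64(400.4), np.float64(253.0), 125, 92.5) -> [145.8, -191.4, 9.8] [0.0056, 0.0037, -1.8344] rows 13
[0.55535672 0.06896199 0.13560866]
```

Request:
step_arm:
  moves:
    - [12, -16, 2, 0.001, 0, -0.12, 40]
    - [26, -36, 2, 0.001, 0, -0.27, 40]
    - [42, -56, 2, 0.001, 0, -0.42, 40]
    - [58, -78, 2, 0.002, 0.001, -0.57, 40]
    - [75, -100, 2, 0.003, 0.001, -0.72, 40]
    - [92, -122, 2, 0.003, 0.001, -0.87, 40]
    - [110, -144, 2, 0.003, 0.001, -1.02, 40]
    - [125, -166, 2, 0.003, 0.001, -1.17, 40]

```text
clock: 13.05
tcp_pos: [0.4174, 0.2272, 0.1298]
orientation: [-0.948, -2.991, 0.003]
contact_force: [0.4, 0.6, -5.4]
grip_width: 0.0446
gripper_force: 63.0
```

Request:
step_arm:
  moves:
    - [0, 0, 0, 0, 0, -0.14, 40]
    - [0, 0, 0, 0, 0, -0.28, 40]
    - [0, 0, 0, 0, 0, -0.42, 40]
    - [0, 0, 0, 0, 0, -0.56, 40]
    - [0, 0, 0, 0, 0, -0.66, 40]
    - [0, 0, 0, 0, 0, -0.66, 40]
    - [0, 0, 0, 0, 0, -0.66, 40]

```text
clock: 13.75
tcp_pos: [0.4186, 0.2263, 0.1303]
orientation: [0.057, -3.137, 0.0]
contact_force: [-0.1, -0.4, -5.6]
grip_width: 0.0442
gripper_force: 63.0
```

```bash
python3 - <<'E'
from h import *
x,y=yl(-10,-55); plan((x,y,60,92.5),(x,y,17,92.5)); o=r.get_obs(); print(o['joints'].round(2))
E
```

```text
(np.float64(400.4), np.float64(253.0), 60, 92.5) -> [16.9, 27.3, 70.3] [-0.0002, -0.0037, -0.007] rows 2
(np.float64(400.4), np.float64(253.0), 17, 92.5) -> [0.0, 0.0, 43.0] [0.0, 0.0, 0.0] rows 1
[ 0.18  0.46 -0.99  2.06  0.5   0.88  0.52]
```

Request:
step_arm:
  moves:
    - [17, 27, 10, 0, -0.004, -0.007, 40]
    - [17, 27, 30, 0, -0.004, -0.007, 40]
    - [17, 27, 60, 0, -0.004, -0.007, 40]
    - [17, 27, 85, 0, -0.004, -0.007, 40]
    - [17, 27, 100, 0, -0.004, -0.007, 40]
    - [17, 27, 106, 0, -0.004, -0.007, 40]
    - [17, 27, 109, 0, -0.004, -0.007, 40]
    - [17, 27, 109, 0, -0.004, -0.007, 40]

```text
clock: 14.55
tcp_pos: [0.4013, 0.2535, 0.0226]
orientation: [-0.072, 3.138, 0.001]
contact_force: [0.1, 0.5, -5.6]
grip_width: 0.0444
gripper_force: 62.9
```

Request:
step_arm:
  moves:
    - [0, 0, 0, 0, 0, 0, 40]
    - [0, 0, 0, 0, 0, 0, 40]

```text
clock: 14.75
tcp_pos: [0.4016, 0.2536, 0.0231]
orientation: [-0.072, 3.137, 0.002]
contact_force: [-0.1, -0.0, -5.6]
grip_width: 0.0444
gripper_force: 62.9
```

```bash
python3 - <<'E'
from h import *
x,y=yl(-10,-55); plan((x,y,16.4,92.5)); o=r.get_obs(); print(o['joints'].round(2))
E
```

```text
(np.float64(400.4), np.float64(253.0), 16.4, 92.5) -> [1.3, -0.5, 6.7] [0.0009, 0.0037, 0.0023] rows 1
[-0.03  0.62 -0.82  2.14  0.74  0.69  0.26]
```

Request:
step_arm:
  moves:
    - [1, -0.5, 3, 0, 0.0037, 0, 40]
    - [1, -0.5, 5, 0, 0.0037, 0, 40]
    - [1, -0.5, 6.2, 0, 0.0037, 0, 40]
    - [1, -0.5, 7, 0, 0.0037, 0, 40]
    - [1, -0.5, 7.6, 0, 0.0037, 0, 40]
    - [1, -0.5, 7.6, 0, 0.0037, 0, 40]

```text
clock: 15.35
tcp_pos: [0.4002, 0.2526, 0.0164]
orientation: [-0.073, 3.141, -0.003]
contact_force: [-6.0, -7.1, 21.6]
grip_width: 0.0445
gripper_force: 66.6
```

Firm contact: release.

Request:
step_arm:
  moves:
    - [0, 0, -0.8, 0, 0, 0, 40]
    - [0, 0, -0.8, 0, 0, 0, 48]
    - [0, 0, -0.8, 0, 0, 0, 56]
    - [0, 0, -0.8, 0, 0, 0, 62]
    - [0, 0, -0.8, 0, 0, 0, 62]
    - [0, 0, -10, 0, 0, 0, 62]
    - [0, 0, -50, 0, 0, 0, 62]
    - [0, 0, -100, 0, 0, 0, 62]

```text
clock: 16.15
tcp_pos: [0.3988, 0.2521, 0.115]
orientation: [0.074, -3.135, 0.001]
contact_force: [1.6, 0.4, -0.8]
grip_width: 0.0619
gripper_force: 0.0
```

Request:
step_arm:
  moves:
    - [0, 0, -40, 0, 0, 0, 62]
    - [0, 0, -60, 0, 0, 0, 50]
    - [0, 0, -60, 0, 0, 0, 50]
    - [0, 0, -60, 0, 0, 0, 50]

```text
clock: 16.55
tcp_pos: [0.4004, 0.2524, 0.1749]
orientation: [0.072, -3.14, 0.0]
contact_force: [-0.9, 0.3, -0.3]
grip_width: 0.0499
gripper_force: 0.0
```

```bash
python3 - <<'E'
from h import *
o=r.get_obs(); print(o['tcp_pos'],o['joints'].round(2))
f=snap('top','top2'); im=f['image'][:,:,::-1]
cv2.imwrite('pics/t2c.png',cv2.resize(im[180:320,135:425],None,fx=2.75,fy=2.75,interpolation=cv2.INTER_CUBIC))
plan((535,-20,165,77.6))
E
```

```text
[0.40038385 0.25237447 0.17492306] [ 0.18  0.4  -1.05  2.03  0.42  0.95  0.53]
(535, -20, 165, 77.6) -> [-122.4, -278.0, 9.1] [-0.0009, -0.002, 0.2627] rows 7
```

View pics/t2c.png

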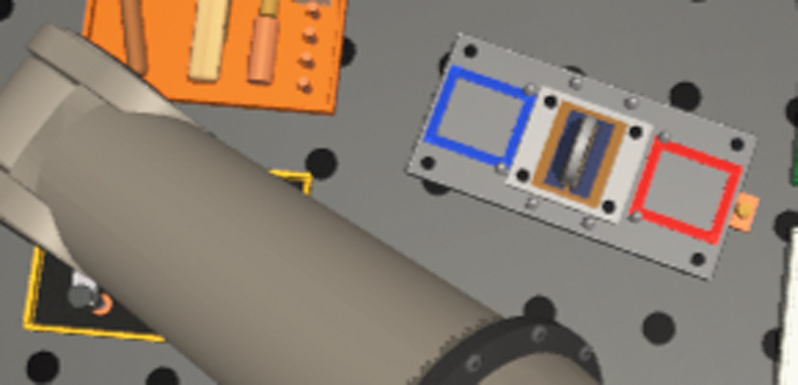

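The fixture is now clear of hold-downs, with the blue frame at crop (480,115) and the red frame at (688,192). The welded bracket is in the nest at (578,155).

```bash
sed -i "s/^f=load('top0')/import sys; f=load(sys.argv[1] if len(sys.argv)>1 else 'top0')/" m.py; sed -i '/^print(.table/,$d' m.py; cat > m2.py <<'E'
from m import *
def at(z,m,reg):
    a,b,c,d=reg; vv,uu=np.nonzero(m[b:d,a:c]); W=np.array([atz(f,u+a,v+b,z)[:2]*1000 for u,v in zip(uu,vv)],np.float32)
    return cv2.minAreaRect(W)
red=at(.012,((H<8)|(H>172))&(S>150),(360,225,406,272)); blu=at(.012,(H>105)&(H<130)&(S>150),(285,200,333,243))
print(red,blu); print((np.array(red[0])+blu[0])/2, np.degrees(np.arctan2(*(np.array(red[0])-blu[0])[::-1])))
pl=at(.010,(Z>.007)&(Z<.05)&(D>0),(278,188,405,285)); print('plate',pl)
lug=(Z>.045)&(D>0); lug[:, :325]=0; lug[:,370:]=0; p=P[200:270][lug[200:270]]; print('lug',cv2.minAreaRect((p[:,:2]*1000).astype(np.float32)),np.mean(p,0))
E
python3 m2.py top2; python3 - <<'E'
from h import *
f=load('top2')
def q(n,pts,z):
    W=np.array([atz(f,135+u/2.75,180+v/2.75,z)[:2]*1000 for u,v in pts]); print(n,W.mean(0).round(1),[np.linalg.norm(W[i]-W[i-1]).round(1) for i in range(4)])
q('plate',[(460,32),(757,135),(710,280),(405,172)],.012)
q('base',[(536,86),(653,127),(617,222),(505,185)],.018)
W=[]
for u,v in [(575,83),(631,102),(530,89),(664,136),(500,167),(532,203),(588,223),(635,216)]:
    W.append(atz(f,135+u/2.75,180+v/2.75,.025)[:2]*1000)
print('dowels',np.mean(W,0))
E
```

```text
((517.7186889648438, -110.54234313964844), (76.70767974853516, 70.84373474121094), 77.49383544921875) ((556.940185546875, 69.67716979980469), (76.06515502929688, 70.36720275878906), 77.4966049194336)
[537.32943726 -20.43258667] -102.27793051755637
plate ((540.1044921875, -8.568023681640625), (221.2022247314453, 292.2785339355469), 7.7473955154418945)
lug ((534.466796875, -18.30286407470703), (8.19308090209961, 54.673118591308594), 78.35137939453125) [ 0.53096337 -0.01759081  0.06441603]
plate [536.2 -21.4] [np.float64(130.5), np.float64(267.7), np.float64(130.6), np.float64(270.0)]
base [533.6 -17.6] [np.float64(89.3), np.float64(104.7), np.float64(87.0), np.float64(98.3)]
dowels [534.8042636 -20.5882561]
```

Request:
step_arm:
  moves:
    - [-18, -40, 5, 0, 0, 0.1, 50]
    - [-36, -82, 9, 0, 0, 0.2, 50]
    - [-54, -122, 9, 0, 0, 0.26, 50]
    - [-72, -164, 9, 0, 0, 0.26, 50]
    - [-90, -205, 9, 0, 0, 0.26, 50]
    - [-108, -245, 9, 0, 0, 0.26, 50]
    - [-122, -278, 9, 0, 0, 0.26, 50]
    - [-122, -278, 9, 0, 0, 0.26, 50]

```text
clock: 17.4
tcp_pos: [0.5358, -0.0253, 0.1632]
orientation: [-0.347, -3.118, 0.002]
contact_force: [-0.5, 0.4, 0.1]
grip_width: 0.0501
gripper_force: 0.0
```

Request:
step_arm:
  moves:
    - [0, 0, 0, 0, 0, 0, 50]
    - [0, 0, 0, 0, 0, 0, 50]

```text
clock: 17.6
tcp_pos: [0.5341, -0.0179, 0.1646]
orientation: [-0.331, -3.121, -0.001]
contact_force: [-1.1, -0.3, -0.9]
grip_width: 0.05
gripper_force: 0.0
```

```bash
sed -i 's/(535.1,-21.5),a=-102.4/(536,-20.8),a=-102.35/' h.py; python3 - <<'E'
from h import *
plan((534.3,-18,28,77.65)); o=r.get_obs(); print(o['joints'].round(2))
f=snap('wrist','w5'); im=f['image'][:,:,::-1]; cv2.imwrite('pics/w5c.png',cv2.resize(im[100:480,120:520],None,fx=1.5,fy=1.5,interpolation=cv2.INTER_CUBIC))
E
```

```text
(534.3, -18, 28, 77.65) -> [-0.7, -0.1, 136.6] [0.0004, -0.0034, 0.0042] rows 3
[ 0.62  0.47 -0.89  1.91  0.44  0.97  0.89]
```

View pics/w5c.png

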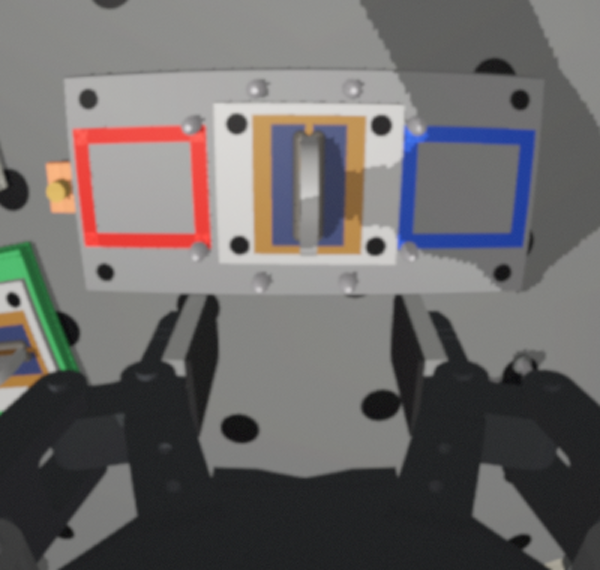

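The lug at crop column 307 lies midway between the finger pads (about 216 and 395). Descend and grip.

Request:
step_arm:
  moves:
    - [-0.7, 0, 45, 0, -0.0034, 0.004, 50]
    - [-0.7, 0, 85, 0, -0.0034, 0.004, 50]
    - [-0.7, 0, 110, 0, -0.0034, 0.004, 50]
    - [-0.7, 0, 128, 0, -0.0034, 0.004, 50]
    - [-0.7, 0, 136, 0, -0.0034, 0.004, 50]
    - [-0.7, 0, 136, 0, -0.0034, 0.004, 50]
    - [-0.7, 0, 136, 0, -0.0034, 0.004, 50]

```text
clock: 18.35
tcp_pos: [0.5364, -0.019, 0.0305]
orientation: [0.34, 3.119, -0.0]
contact_force: [-0.6, 0.7, -0.1]
grip_width: 0.05
gripper_force: 0.0
```

Request:
step_arm:
  moves:
    - [0, 0, 0, 0, 0, 0, 30]
    - [0, 0, 0, 0, 0, 0, 20]
    - [0, 0, 0, 0, 0, 0, 12]
    - [0, 0, 0, 0, 0, 0, 4]
    - [0, 0, 0, 0, 0, 0, 4]
    - [0, 0, 0, 0, 0, 0, 4]
    - [0, 0, 0, 0, 0, 0, 4]
    - [0, 0, 0, 0, 0, 0, 4]
  grip_force: 80

```text
clock: 19.15
tcp_pos: [0.5365, -0.0187, 0.0304]
orientation: [0.34, 3.119, 0.001]
contact_force: [-0.7, 1.5, 6.3]
grip_width: 0.0072
gripper_force: 78.8
```

```bash
python3 - <<'E'
from h import *
o=r.get_obs(); print(o['tcp_pos'],o['joints'].round(2),o['contact_force'],o['grip_width'],tofx(o['tcp_pos'])); plan((534.3,-18,28,77.65))
E
```

```text
[ 0.53645215 -0.01872826  0.03043642] [ 0.49  0.65 -0.74  2.    0.65  0.74  0.71] [-0.70439213  1.52121246  6.32364795] 0.007154597986166335 [-2.1 -0. ]
(534.3, -18, 28, 77.65) -> [2.3, 0.2, 2.4] [0.0009, 0.0037, -0.0016] rows 1
```

Request:
step_arm:
  moves:
    - [0, 0, -3, 0, 0, 0, 4]
    - [0, 0, -8, 0, 0, 0, 4]
    - [0, 0, -18, 0, 0, 0, 4]
    - [0, 0, -35, 0, 0, 0, 4]
    - [0, 0, -65, 0, 0, 0, 4]
    - [0, 0, -95, 0, 0, 0, 4]
    - [0, 0, -110, 0, 0, 0, 4]
    - [0, 0, -110, 0, 0, 0, 4]

```text
clock: 19.95
tcp_pos: [0.537, -0.0193, 0.1422]
orientation: [0.341, 3.116, -0.001]
contact_force: [0.1, -1.1, -6.3]
grip_width: 0.0071
gripper_force: 78.5
```

```bash
python3 - <<'E'
from h import *
o=r.get_obs(); print(o['tcp_pos'],o['grip_width']); plan((606.3,-365.6,140,-1),(606.3,-365.6,40,-1))
E
```

```text
[ 0.53696337 -0.01927892  0.14216387] 0.007074559178986885
(606.3, -365.6, 140, -1) -> [-142.5, -323.2, 3.0] [0.005, 0.0056, 1.3704] rows 10
(606.3, -365.6, 40, -1) -> [0.0, 0.0, 100.0] [0.0, 0.0, 0.0] rows 2
```

Request:
step_arm:
  moves:
    - [-15, -30, 0, 0, 0, 0.12, 4]
    - [-33, -72, 0, 0.001, 0.001, 0.27, 4]
    - [-51, -114, 0, 0.002, 0.002, 0.42, 4]
    - [-69, -156, 0, 0.003, 0.003, 0.57, 4]
    - [-88, -198, 0, 0.004, 0.004, 0.72, 4]
    - [-106, -240, 0, 0.005, 0.005, 0.87, 4]
    - [-124, -282, 0, 0.005, 0.0056, 1.02, 4]
    - [-138, -312, 3, 0.005, 0.0056, 1.17, 4]

```text
clock: 20.75
tcp_pos: [0.6013, -0.3581, 0.1349]
orientation: [-2.017, -2.402, 0.009]
contact_force: [-0.4, -0.2, -5.6]
grip_width: 0.0073
gripper_force: 78.6
```

Request:
step_arm:
  moves:
    - [0, 0, 0, 0, 0, 0.12, 4]
    - [0, 0, 0, 0, 0, 0.2, 4]
    - [0, 0, 0, 0, 0, 0.2, 4]
    - [0, 0, 0, 0, 0, 0.2, 4]

```text
clock: 21.15
tcp_pos: [0.6021, -0.3531, 0.1353]
orientation: [-2.233, -2.202, 0.007]
contact_force: [0.2, 0.1, -5.6]
grip_width: 0.0067
gripper_force: 78.8
```

```bash
python3 - <<'E'
from h import *
o=r.get_obs(); print(o['tcp_pos'],o['grip_width'],o['joints'].round(2)); plan((606.3,-365.6,40,-1))
f=snap('wrist','w6'); im=f['image'][:,:,::-1]; cv2.imwrite('pics/w6c.png',cv2.resize(im[60:480,100:540],None,fx=1.4,fy=1.4,interpolation=cv2.INTER_CUBIC))
E
```

```text
[ 0.60212356 -0.35313036  0.13534867] 0.006686648671520337 [ 0.74  0.65 -0.45  1.55  0.31  1.03  0.19]
(606.3, -365.6, 40, -1) -> [-12.5, 5.0, 95.3] [-0.0073, -0.0007, 0.0037] rows 2
```

View pics/w6c.png

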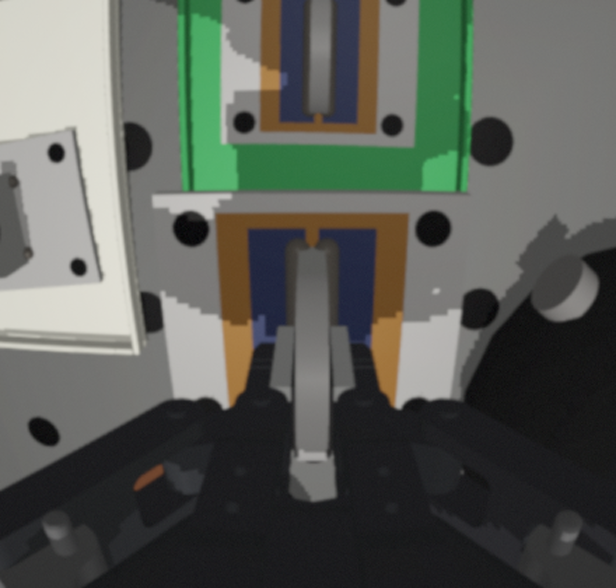

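The held bracket is level, square to the green tray, with the earlier bracket ahead of it. Continue down.

Request:
step_arm:
  moves:
    - [-12.5, 5, 10, -0.007, 0, 0.004, 4]
    - [-12.5, 5, 40, -0.007, 0, 0.004, 4]
    - [-12.5, 5, 70, -0.007, 0, 0.004, 4]
    - [-12.5, 5, 90, -0.007, 0, 0.004, 4]
    - [-12.5, 5, 95, -0.007, 0, 0.004, 4]
    - [-12.5, 5, 95, -0.007, 0, 0.004, 4]
    - [-12.5, 5, 95, -0.007, 0, 0.004, 4]

```text
clock: 21.9
tcp_pos: [0.6081, -0.3671, 0.043]
orientation: [2.242, 2.196, 0.003]
contact_force: [0.3, -0.2, -5.1]
grip_width: 0.0072
gripper_force: 78.7
```

```bash
python3 - <<'E'
from h import *
o=r.get_obs(); print(o['tcp_pos'],o['contact_force']); plan((606.3,-365.6,22.4,-1))
E
```

```text
[ 0.608076   -0.36706018  0.04296933] [ 0.26441406 -0.20636321 -5.14211993]
(606.3, -365.6, 22.4, -1) -> [1.4, -1.9, 20.6] [0.0039, 0.001, -0.0032] rows 1
```

Request:
step_arm:
  moves:
    - [1.4, -1.9, 8, 0.004, 0.001, -0.003, 4]
    - [1.4, -1.9, 14, 0.004, 0.001, -0.003, 4]
    - [1.4, -1.9, 17, 0.004, 0.001, -0.003, 4]
    - [1.4, -1.9, 18.5, 0.004, 0.001, -0.003, 4]
    - [1.4, -1.9, 19.5, 0.004, 0.001, -0.003, 4]
    - [1.4, -1.9, 19.5, 0.004, 0.001, -0.003, 4]

```text
clock: 22.5
tcp_pos: [0.6055, -0.3651, 0.0228]
orientation: [-2.24, -2.201, 0.001]
contact_force: [-1.3, -0.0, -3.1]
grip_width: 0.0069
gripper_force: 79.1
```

```bash
python3 - <<'E'
from h import *
o=r.get_obs(); print(o['tcp_pos'],o['contact_force']); plan((606.3,-365.6,22.4,-1))
E
```

```text
[ 0.6055275  -0.36505481  0.02275976] [-1.26826759 -0.029637   -3.12885554]
(606.3, -365.6, 22.4, -1) -> [-0.5, 0.8, 0.4] [-0.0015, -0.0006, -0.0002] rows 1
```

Nearly touching. Settle, release, rise, and head above the tacked bracket.

Request:
step_arm:
  moves:
    - [0, 0, 0.6, 0, 0, 0, 4]
    - [0, 0, 0.8, 0, 0, 0, 4]
    - [0, 0, 0.8, 0, 0, 0, 12]
    - [0, 0, 0.8, 0, 0, 0, 25]
    - [0, 0, 0.8, 0, 0, 0, 40]
    - [0, 0, 0.8, 0, 0, 0, 50]
    - [0, 0, -10, 0, 0, 0, 50]
    - [0, 0, -50, 0, 0, 0, 50]

```text
clock: 23.3
tcp_pos: [0.6024, -0.3637, 0.0689]
orientation: [-2.234, -2.195, 0.005]
contact_force: [0.6, 0.0, 0.3]
grip_width: 0.0497
gripper_force: 0.0
```

Request:
step_arm:
  moves:
    - [0, 0, -45, 0, 0, 0, 50]
    - [0, 0, -75, 0, 0, 0, 50]
    - [0, 0, -75, 0, 0, 0, 50]
    - [0, 0, -75, 0, 0, 0, 50]

```text
clock: 23.7
tcp_pos: [0.606, -0.3653, 0.1488]
orientation: [2.241, 2.202, -0.0]
contact_force: [-0.4, -0.1, -0.9]
grip_width: 0.0498
gripper_force: 0.0
```

```bash
python3 - <<'E'
from h import *
o=r.get_obs(); print(o['tcp_pos'],o['joints'].round(2)); plan((423.2,-339.2,120,4.2)); snap('wrist','w7')
E
```

```text
[ 0.60600924 -0.36528851  0.14881807] [ 0.75  0.65 -0.45  1.52  0.31  1.05  0.21]
(423.2, -339.2, 120, 4.2) -> [22.9, -183.2, 28.8] [-0.0001, 0.0003, -0.091] rows 4
```

Request:
step_arm:
  moves:
    - [6, -45, 0, 0, 0, -0.05, 50]
    - [12, -90, 10, 0, 0, -0.09, 50]
    - [18, -135, 20, 0, 0, -0.09, 50]
    - [23, -170, 28, 0, 0, -0.09, 50]
    - [23, -183, 28, 0, 0, -0.09, 50]
    - [23, -183, 28, 0, 0, -0.09, 50]
    - [23, -183, 28, 0, 0, -0.09, 50]
    - [23, -183, 28, 0, 0, -0.09, 50]

```text
clock: 24.55
tcp_pos: [0.425, -0.3388, 0.12]
orientation: [-2.138, -2.301, -0.001]
contact_force: [-0.1, 0.3, -0.1]
grip_width: 0.0497
gripper_force: 0.0
```

```bash
python3 - <<'E'
from h import *
o=r.get_obs(); print(o['tcp_pos'],o['joints'].round(2)); plan((423.2,-339.2,20.5,4.2))
f=snap('wrist','w8'); im=f['image'][:,:,::-1]; cv2.imwrite('pics/w8c.png',cv2.resize(im[60:480,100:540],None,fx=1.4,fy=1.4,interpolation=cv2.INTER_CUBIC))
E
```

```text
[ 0.42504732 -0.33875677  0.1199831 ] [ 0.96  0.45 -0.5   1.94  0.29  0.82  0.37]
(423.2, -339.2, 20.5, 4.2) -> [-0.4, -1.9, 99.5] [-0.0, -0.0009, 0.0002] rows 2
```

View pics/w8c.png

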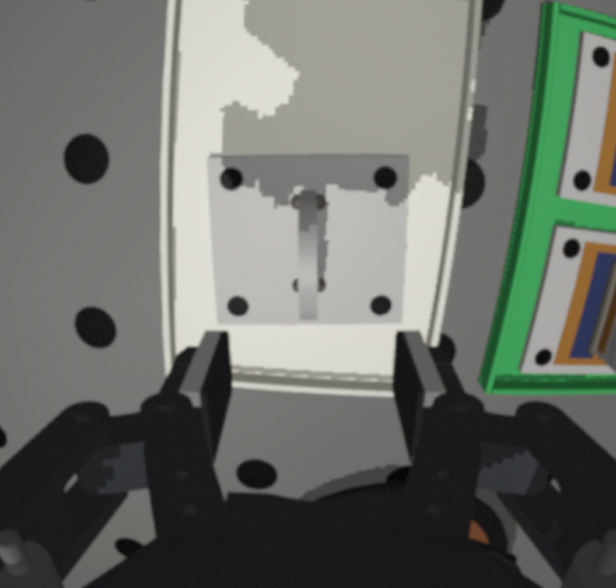

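The bracket lies square to the gripper with its lug at crop column 308, near the mid of the pads at 312. Both brackets in the green tray lie flat with a gap between them.

Request:
step_arm:
  moves:
    - [-0.4, -1.8, 35, 0, -0.001, 0, 50]
    - [-0.4, -1.8, 65, 0, -0.001, 0, 50]
    - [-0.4, -1.8, 85, 0, -0.001, 0, 50]
    - [-0.4, -1.8, 97.5, 0, -0.001, 0, 50]
    - [-0.4, -1.8, 97.5, 0, -0.001, 0, 50]
    - [-0.4, -1.8, 97.5, 0, -0.001, 0, 50]
    - [-0.4, -1.8, 97.5, 0, -0.001, 0, 50]

```text
clock: 25.3
tcp_pos: [0.422, -0.3397, 0.0233]
orientation: [2.139, 2.3, -0.002]
contact_force: [-0.1, 0.3, 0.4]
grip_width: 0.05
gripper_force: 0.0
```

Request:
step_arm:
  moves:
    - [0, 0, 0, 0, 0, 0, 30]
    - [0, 0, 0, 0, 0, 0, 20]
    - [0, 0, 0, 0, 0, 0, 12]
    - [0, 0, 0, 0, 0, 0, 4]
    - [0, 0, 0, 0, 0, 0, 4]
    - [0, 0, 0, 0, 0, 0, 4]
    - [0, 0, 0, 0, 0, 0, 4]

```text
clock: 26.0
tcp_pos: [0.4219, -0.3395, 0.0229]
orientation: [2.139, 2.3, -0.001]
contact_force: [1.5, 0.2, 5.9]
grip_width: 0.0073
gripper_force: 79.2
```

Request:
step_arm:
  moves:
    - [0, 0, -3, 0, 0, 0, 4]
    - [0, 0, -8, 0, 0, 0, 4]
    - [0, 0, -18, 0, 0, 0, 4]
    - [0, 0, -35, 0, 0, 0, 4]
    - [0, 0, -65, 0, 0, 0, 4]
    - [0, 0, -95, 0, 0, 0, 4]
    - [0, 0, -115, 0, 0, 0, 4]
    - [0, 0, -115, 0, 0, 0, 4]

```text
clock: 26.8
tcp_pos: [0.4226, -0.3402, 0.1402]
orientation: [2.137, 2.297, -0.002]
contact_force: [1.3, 0.0, -7.3]
grip_width: 0.0073
gripper_force: 78.5
```

```bash
python3 - <<'E'
from h import *
o=r.get_obs(); print(o['tcp_pos'],o['joints'].round(2)); plan((536,-20.8,140,77.65))
f=snap('wrist','w9')
for n in ('w6','w9'):
    im=load(n)['image'][:,:,::-1]; cv2.imwrite(f'pics/{n}d.png',im)
a=load('w6')['image'][150:420,180:460,::-1]; b=f['image'][150:420,180:460,::-1]; cv2.imwrite('pics/cmp.png',cv2.resize(np.hstack([a,b]),None,fx=1.4,fy=1.4))
E
```

```text
[ 0.42263624 -0.34015756  0.14022573] [ 0.98  0.42 -0.52  1.93  0.27  0.86  0.39]
(536, -20.8, 140, 77.65) -> [310.4, 136.1, -0.6] [-0.0007, 0.0043, -1.2831] rows 9
```

View pics/cmp.png

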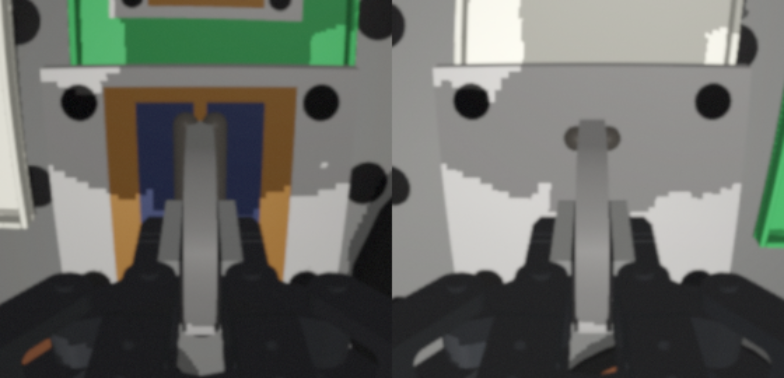

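Both brackets sit alike in the grip: front plate edge at row 66 for the welded and 67 for the tacked one. So the grip offset is the same, and the tacked one shows only tack dots.

```bash
python3 - <<'E'
from h import *
o=r.get_obs(); T=R.from_rotvec(o['orientation'])
f=load('w9')
for u in (433,592,750):
    p=atz(f,180+(u-392)/1.4,150+66.5/1.4,o['tcp_pos'][2]-.0184+.006,True); print((T.inv().apply(p-o['tcp_pos'])*1000).round(1))
x,y=fx(0,1); plan((x,y,140,77.65),(x,y,60,77.65))
E
```

```text
[ 47.2 -51.   12.3]
[46.6 -0.8 12.3]
[47.2 49.  12.3]
(np.float64(537.0), np.float64(-21.0), 140, 77.65) -> [309.5, 138.2, -2.3] [-0.0015, 0.0012, -1.2831] rows 9
(np.float64(537.0), np.float64(-21.0), 60, 77.65) -> [0.0, 0.0, 80.0] [0.0, 0.0, 0.0] rows 2
```

Request:
step_arm:
  moves:
    - [30, 14, -1, 0, 0, -0.12, 4]
    - [68, 30, -2, 0, 0, -0.27, 4]
    - [108, 48, -2, 0, 0, -0.42, 4]
    - [148, 66, -2, 0, 0, -0.57, 4]
    - [188, 84, -2, 0, 0, -0.72, 4]
    - [228, 102, -2, 0, 0, -0.87, 4]
    - [268, 120, -2, 0, 0, -1.02, 4]
    - [300, 134, -2, 0, 0, -1.17, 4]

```text
clock: 27.65
tcp_pos: [0.5325, -0.0276, 0.1375]
orientation: [-0.501, -3.097, -0.001]
contact_force: [1.1, -0.0, -6.1]
grip_width: 0.0068
gripper_force: 78.5
```

Request:
step_arm:
  moves:
    - [0, 0, 0, 0, 0, -0.11, 4]
    - [0, 0, 0, 0, 0, -0.11, 4]
    - [0, 0, 0, 0, 0, -0.11, 4]
    - [0, 0, 0, 0, 0, -0.11, 4]

```text
clock: 28.05
tcp_pos: [0.5323, -0.0318, 0.1381]
orientation: [-0.349, -3.118, 0.002]
contact_force: [-0.3, 0.9, -6.4]
grip_width: 0.007
gripper_force: 79.2
```

```bash
python3 - <<'E'
from h import *
o=r.get_obs(); print(o['tcp_pos'],o['joints'].round(2)); x,y=fx(0,2); plan((x,y,60,77.65))
E
```

```text
[ 0.53229561 -0.03184277  0.13809813] [ 0.62  0.5  -0.87  1.93  0.48  0.93  0.87]
(np.float64(538.0), np.float64(-21.2), 60, 77.65) -> [-3.5, 11.8, 78.1] [-0.0015, -0.0035, -0.0072] rows 2
```

Request:
step_arm:
  moves:
    - [-3.5, 12, 15, -0.0015, -0.0035, -0.007, 4]
    - [-3.5, 12, 40, -0.0015, -0.0035, -0.007, 4]
    - [-3.5, 12, 65, -0.0015, -0.0035, -0.007, 4]
    - [-3.5, 12, 76, -0.0015, -0.0035, -0.007, 4]
    - [-3.5, 12, 76, -0.0015, -0.0035, -0.007, 4]
    - [-3.5, 12, 76, -0.0015, -0.0035, -0.007, 4]
    - [-3.5, 12, 76, -0.0015, -0.0035, -0.007, 4]

```text
clock: 28.75
tcp_pos: [0.5401, -0.0194, 0.0642]
orientation: [0.332, 3.12, 0.002]
contact_force: [-0.2, -0.1, -6.7]
grip_width: 0.0068
gripper_force: 79.2
```

```bash
python3 - <<'E'
from h import *
o=r.get_obs(); print(o['tcp_pos']); x,y=fx(0,2); plan((x,y,48,77.65),(x,y,30.4,77.65))
f=snap('top','top3'); im=f['image'][:,:,::-1]; g=snap('wrist','w10')['image'][60:420,150:490,::-1]
cv2.imwrite('pics/t3.png',np.hstack([cv2.resize(im[190:285,285:420],(540,380),interpolation=cv2.INTER_CUBIC)[:, :430],cv2.resize(g,(359,380))]))
E
```

```text
[ 0.54005813 -0.01943257  0.06422089]
(np.float64(538.0), np.float64(-21.2), 48, 77.65) -> [1.7, -2.2, 16.2] [0.0014, 0.0038, 0.0033] rows 1
(np.float64(538.0), np.float64(-21.2), 30.4, 77.65) -> [0.0, 0.0, 17.6] [0.0, 0.0, 0.0] rows 1
```

View pics/t3.png

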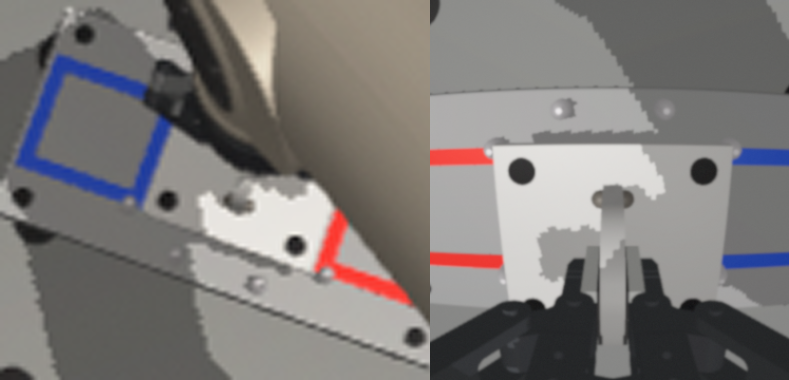

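The wrist view shows the plate corners (492 and 734) centred between the dowels (490 and 736). Align and descend gently.

Request:
step_arm:
  moves:
    - [2.2, -1.2, 4, 0.0014, 0.0038, 0.003, 4]
    - [2.2, -1.2, 10, 0.0014, 0.0038, 0.003, 4]
    - [2.2, -1.2, 14, 0.0014, 0.0038, 0.003, 4]
    - [2.2, -1.2, 14, 0.0014, 0.0038, 0.003, 4]
    - [2.2, -1.2, 14, 0.0014, 0.0038, 0.003, 4]

```text
clock: 29.35
tcp_pos: [0.5365, -0.02, 0.0487]
orientation: [-0.336, -3.121, 0.0]
contact_force: [-0.4, -0.3, -5.6]
grip_width: 0.0071
gripper_force: 79.4
```

```bash
python3 - <<'E'
from h import *
o=r.get_obs(); print(o['tcp_pos'],tofx(o['tcp_pos'])); x,y=fx(-1,1.5); plan((x,y,30.4,77.65))
f=snap('wrist','w11')
E
```

```text
[ 0.53653361 -0.01997817  0.04871496] [-0.9  0.3]
(np.float64(537.7), np.float64(-20.1), 30.4, 77.65) -> [-1.2, 0.1, 18.3] [-0.0003, -0.0027, 0.0012] rows 1
```

Request:
step_arm:
  moves:
    - [-1, 0, 3, 0, -0.002, 0.001, 4]
    - [-1, 0, 6, 0, -0.002, 0.001, 4]
    - [-1, 0, 9, 0, -0.002, 0.001, 4]
    - [-1, 0, 11, 0, -0.002, 0.001, 4]
    - [-1, 0, 11, 0, -0.002, 0.001, 4]

```text
clock: 29.9
tcp_pos: [0.5373, -0.0203, 0.0375]
orientation: [-0.338, -3.122, 0.001]
contact_force: [0.3, -0.4, -6.0]
grip_width: 0.0067
gripper_force: 79.4
```

Request:
step_arm:
  moves:
    - [0, 0, 2, 0, 0, 0, 4]
    - [0, 0, 4, 0, 0, 0, 4]
    - [0, 0, 5.5, 0, 0, 0, 4]
    - [0, 0, 6.5, 0, 0, 0, 4]
    - [0, 0, 6.5, 0, 0, 0, 4]

```text
clock: 30.4
tcp_pos: [0.5375, -0.0203, 0.0313]
orientation: [-0.338, -3.123, 0.001]
contact_force: [0.1, 0.0, -6.5]
grip_width: 0.007
gripper_force: 79.4
```

```bash
python3 - <<'E'
from h import *
o=r.get_obs(); print(o['tcp_pos'],tofx(o['tcp_pos']),o['contact_force'],o['moment']); x,y=fx(-1,1.5); plan((x,y,30.4,77.65))
E
```

```text
[ 0.53751954 -0.02034525  0.03130713] [-0.8  1.4] [ 0.10325046  0.02211175 -6.54081043] [-0.02686887 -0.00257433 -0.001428  ]
(np.float64(537.7), np.float64(-20.1), 30.4, 77.65) -> [-0.1, 0.3, 0.9] [-0.0004, -0.0004, 0.0] rows 1
```

Request:
step_arm:
  moves:
    - [0, 0, 0.6, 0, 0, 0, 4]
    - [0, 0, 1, 0, 0, 0, 4]
    - [0, 0, 1, 0, 0, 0, 4]
    - [0, 0, 1, 0, 0, 0, 4]

```text
clock: 30.8
tcp_pos: [0.5377, -0.0203, 0.031]
orientation: [0.338, 3.123, -0.001]
contact_force: [-3.7, 0.1, 5.3]
grip_width: 0.0071
gripper_force: 81.0
```

Seated on the plate. Release and rise, then look.

Request:
step_arm:
  moves:
    - [0, 0, 0.2, 0, 0, 0, 12]
    - [0, 0, 0.2, 0, 0, 0, 25]
    - [0, 0, 0.2, 0, 0, 0, 40]
    - [0, 0, 0.2, 0, 0, 0, 50]
    - [0, 0, -10, 0, 0, 0, 50]
    - [0, 0, -50, 0, 0, 0, 50]
    - [0, 0, -95, 0, 0, 0, 50]
    - [0, 0, -130, 0, 0, 0, 50]

```text
clock: 31.6
tcp_pos: [0.5381, -0.0197, 0.1634]
orientation: [0.337, 3.122, 0.0]
contact_force: [0.2, -0.1, -0.4]
grip_width: 0.0499
gripper_force: 0.0
```

```bash
python3 - <<'E'
from h import *
o=r.get_obs(); x,y=yl(-10,-55); plan((400.4,252.7,160,92.5)); print(o['tcp_pos'],o['joints'].round(2))
E
```

```text
(400.4, 252.7, 160, 92.5) -> [192.6, 236.8, 3.2] [0.0002, 0.0014, -0.2584] rows 7
[ 0.53808084 -0.01967921  0.16337316] [ 0.62  0.48 -0.89  1.91  0.45  0.97  0.88]
```

Request:
step_arm:
  moves:
    - [26, 32, 0, 0, 0, -0.1, 62]
    - [54, 67, 0, 0, 0, -0.2, 62]
    - [83, 102, 2, 0, 0, -0.258, 62]
    - [112, 138, 3, 0, 0, -0.258, 62]
    - [140, 172, 3, 0, 0, -0.258, 62]
    - [170, 208, 3, 0, 0, -0.258, 62]
    - [192, 237, 3, 0, 0.001, -0.258, 62]
    - [192, 237, 3, 0, 0.001, -0.258, 62]

```text
clock: 32.4
tcp_pos: [0.398, 0.2578, 0.159]
orientation: [-0.081, 3.141, 0.005]
contact_force: [0.6, -0.1, 0.1]
grip_width: 0.0621
gripper_force: 0.0
```

Request:
step_arm:
  moves:
    - [0, 0, 0, 0, 0, 0, 62]
    - [0, 0, 0, 0, 0, 0, 62]
    - [0, 0, 0, 0, 0, 0, 62]

```text
clock: 32.7
tcp_pos: [0.4015, 0.2509, 0.1573]
orientation: [0.063, -3.14, 0.002]
contact_force: [-0.6, -0.4, 0.1]
grip_width: 0.0618
gripper_force: 0.0
```

```bash
python3 - <<'E'
from h import *
plan((400.2,252.6,17,92.5))
im=snap('top','top4')['image'][:,:,::-1]; g=snap('wrist','w12')['image'][60:420,150:490,::-1]
cv2.imwrite('pics/t4.png',np.hstack([cv2.resize(im[190:285,285:420],(540,380),interpolation=cv2.INTER_CUBIC)[:, :430],cv2.resize(g,(359,380))]))
E
python3 m2.py top4
```

```text
(400.2, 252.6, 17, 92.5) -> [1.1, 1.9, 140.3] [-0.0009, -0.0013, -0.0037] rows 3
((517.7186889648438, -110.54234313964844), (76.70767974853516, 70.84373474121094), 77.49383544921875) ((556.940185546875, 69.67718505859375), (76.06517028808594, 70.36720275878906), 77.49661254882812)
[537.32943726 -20.43257904] -102.27792950954431
plate ((538.229248046875, -14.161880493164062), (226.2407684326172, 282.0855712890625), 8.476366996765137)
lug ((534.4622192382812, -22.11997413635254), (8.130772590637207, 53.84767150878906), 77.00541687011719) [ 0.53175309 -0.02151477  0.06428279]
```

View pics/t4.png

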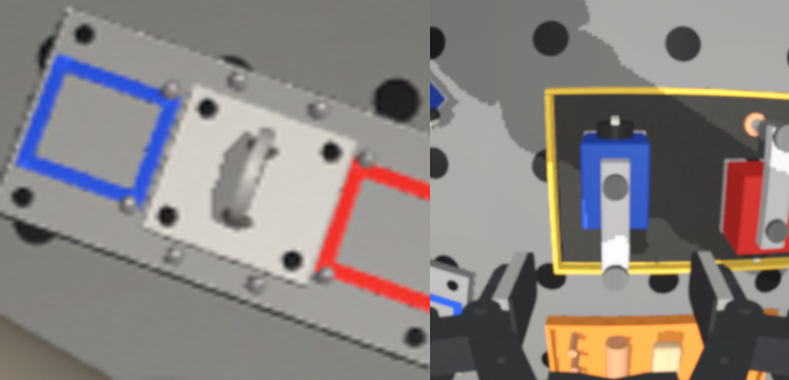

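The new bracket lies flat with all eight dowels clear around it. Both hold-downs stand inside the yellow tray. Picking blue.

Request:
step_arm:
  moves:
    - [1.1, 1.9, 45, 0, -0.001, -0.004, 62]
    - [1.1, 1.9, 85, 0, -0.001, -0.004, 62]
    - [1.1, 1.9, 110, 0, -0.001, -0.004, 62]
    - [1.1, 1.9, 130, 0, -0.001, -0.004, 62]
    - [1.1, 1.9, 139, 0, -0.001, -0.004, 62]
    - [1.1, 1.9, 139, 0, -0.001, -0.004, 62]
    - [1.1, 1.9, 139, 0, -0.001, -0.004, 62]

```text
clock: 33.5
tcp_pos: [0.3999, 0.2543, 0.019]
orientation: [-0.072, 3.14, 0.001]
contact_force: [-0.9, 0.0, 0.8]
grip_width: 0.0619
gripper_force: 0.0
```

Request:
step_arm:
  moves:
    - [0, 0, 0, 0, 0, 0, 50]
    - [0, 0, 0, 0, 0, 0, 40]
    - [0, 0, 0, 0, 0, 0, 40]
    - [0, 0, 0, 0, 0, 0, 40]
    - [0, 0, 0, 0, 0, 0, 40]
    - [0, 0, 0, 0, 0, 0, 40]
  grip_force: 60

```text
clock: 34.1
tcp_pos: [0.4003, 0.254, 0.0195]
orientation: [-0.072, 3.139, -0.001]
contact_force: [0.7, -2.5, 5.8]
grip_width: 0.0439
gripper_force: 61.3
```

Request:
step_arm:
  moves:
    - [0, 0, -3, 0, 0, 0, 40]
    - [0, 0, -8, 0, 0, 0, 40]
    - [0, 0, -16, 0, 0, 0, 40]
    - [0, 0, -35, 0, 0, 0, 40]
    - [0, 0, -70, 0, 0, 0, 40]
    - [0, 0, -105, 0, 0, 0, 40]
    - [0, 0, -125, 0, 0, 0, 40]
    - [0, 0, -125, 0, 0, 0, 40]

```text
clock: 34.9
tcp_pos: [0.4006, 0.2554, 0.1462]
orientation: [-0.073, 3.136, 0.003]
contact_force: [-0.1, 0.5, -5.2]
grip_width: 0.0443
gripper_force: 63.3
```

```bash
python3 - <<'E'
from h import *
plan((556.3,69.4,140,-12.35)); print(r.get_obs()['tcp_pos'])
E
```

```text
(556.3, 69.4, 140, -12.35) -> [-146.8, -193.0, 6.5] [0.0055, 0.0014, 1.8327] rows 13
[0.40063712 0.25537665 0.14615939]
```

Request:
step_arm:
  moves:
    - [-15, -18, 2, 0, 0, 0.12, 40]
    - [-32, -42, 2, 0.001, 0, 0.27, 40]
    - [-50, -66, 2, 0.002, 0, 0.42, 40]
    - [-68, -90, 2, 0.003, 0, 0.57, 40]
    - [-86, -114, 2, 0.004, 0.001, 0.72, 40]
    - [-105, -138, 2, 0.005, 0.001, 0.87, 40]
    - [-122, -160, 2, 0.005, 0.001, 1.02, 40]
    - [-138, -180, 2, 0.005, 0.001, 1.17, 40]

```text
clock: 35.7
tcp_pos: [0.5452, 0.079, 0.1396]
orientation: [-1.681, -2.651, 0.012]
contact_force: [0.3, -0.3, -6.3]
grip_width: 0.0445
gripper_force: 63.1
```

Request:
step_arm:
  moves:
    - [0, 0, 0, 0, 0, 0.14, 40]
    - [0, 0, 0, 0, 0, 0.28, 40]
    - [0, 0, 0, 0, 0, 0.42, 40]
    - [0, 0, 0, 0, 0, 0.56, 40]
    - [0, 0, 0, 0, 0, 0.66, 40]
    - [0, 0, 0, 0, 0, 0.66, 40]
    - [0, 0, 0, 0, 0, 0.66, 40]
    - [0, 0, 0, 0, 0, 0.66, 40]

```text
clock: 36.5
tcp_pos: [0.5452, 0.0807, 0.1407]
orientation: [2.442, 1.976, -0.01]
contact_force: [-0.4, 0.4, -5.7]
grip_width: 0.0443
gripper_force: 63.1
```

```bash
python3 - <<'E'
from h import *
plan((556.3,69.4,50,-12.35)); print(r.get_obs()['tcp_pos'])
E
```

```text
(556.3, 69.4, 50, -12.35) -> [-8.3, 13.6, 90.7] [-0.0037, 0.0049, 0.0052] rows 2
[0.54515661 0.08072996 0.14071457]
```

Request:
step_arm:
  moves:
    - [-8.3, 13.6, 10, -0.004, 0.005, 0.005, 40]
    - [-8.3, 13.6, 35, -0.004, 0.005, 0.005, 40]
    - [-8.3, 13.6, 60, -0.004, 0.005, 0.005, 40]
    - [-8.3, 13.6, 80, -0.004, 0.005, 0.005, 40]
    - [-8.3, 13.6, 89, -0.004, 0.005, 0.005, 40]
    - [-8.3, 13.6, 89, -0.004, 0.005, 0.005, 40]
    - [-8.3, 13.6, 89, -0.004, 0.005, 0.005, 40]

```text
clock: 37.2
tcp_pos: [0.5576, 0.0694, 0.0529]
orientation: [2.449, 1.966, 0.003]
contact_force: [-0.4, 0.4, -5.7]
grip_width: 0.0441
gripper_force: 62.8
```

```bash
python3 - <<'E'
from h import *
plan((556.3,69.4,27.5,-12.35)); print(r.get_obs()['tcp_pos'])
im=snap('top','top5')['image'][:,:,::-1]; g=snap('wrist','w13')['image'][60:420,150:490,::-1]
cv2.imwrite('pics/t5.png',np.hstack([cv2.resize(im[190:285,285:420],(540,380),interpolation=cv2.INTER_CUBIC)[:, :430],cv2.resize(g,(359,380))]))
E
```

```text
(556.3, 69.4, 27.5, -12.35) -> [-0.3, -1.3, 25.4] [0.0022, -0.0011, -0.0021] rows 1
[0.5576054  0.06940482 0.05290555]
```

View pics/t5.png

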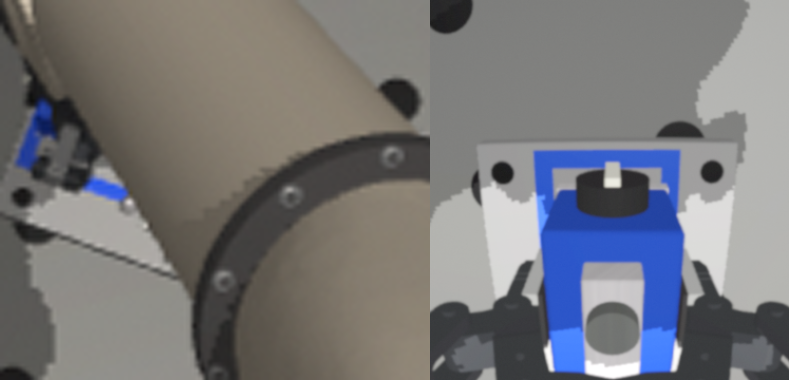

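Blue hangs over its frame (frame columns 535–681, block 543–684). Lowering with the small leftward correction.

Request:
step_arm:
  moves:
    - [0, -1.6, 6, 0.002, -0.001, -0.002, 40]
    - [0, -1.6, 12, 0.002, -0.001, -0.002, 40]
    - [0, -1.6, 17, 0.002, -0.001, -0.002, 40]
    - [0, -1.6, 20, 0.002, -0.001, -0.002, 40]
    - [0, -1.6, 22, 0.002, -0.001, -0.002, 40]
    - [0, -1.6, 23, 0.002, -0.001, -0.002, 40]
    - [0, -1.6, 24, 0.002, -0.001, -0.002, 40]
    - [0, -1.6, 24, 0.002, -0.001, -0.002, 40]

```text
clock: 38.1
tcp_pos: [0.5553, 0.0698, 0.0284]
orientation: [-2.447, -1.969, 0.001]
contact_force: [-0.8, 0.8, -4.3]
grip_width: 0.0444
gripper_force: 63.1
```

```bash
python3 - <<'E'
from h import *
plan((556.3,69.4,27.5,-12.35)); o=r.get_obs();print(o['tcp_pos'],o['contact_force'],o['moment'])
E
```

```text
(556.3, 69.4, 27.5, -12.35) -> [-0.2, 1.0, 0.9] [-0.0006, 0.0004, -0.0001] rows 1
[0.55533984 0.06982757 0.02840888] [-0.81823838  0.79213428 -4.31852321] [-0.09072106  0.17556016 -0.04154404]
```

Request:
step_arm:
  moves:
    - [0, 0, 0.5, 0, 0, 0, 40]
    - [0, 0, 0.9, 0, 0, 0, 40]
    - [0, 0, 0.9, 0, 0, 0, 40]

```text
clock: 38.4
tcp_pos: [0.5554, 0.0698, 0.0276]
orientation: [-2.447, -1.969, 0.001]
contact_force: [-0.7, -0.2, -3.0]
grip_width: 0.0442
gripper_force: 63.5
```

Request:
step_arm:
  moves:
    - [0, 0, 0.4, 0, 0, 0, 40]
    - [0, 0, 0.4, 0, 0, 0, 40]
    - [0, 0, 0.4, 0, 0, 0, 40]

```text
clock: 38.7
tcp_pos: [0.5555, 0.0698, 0.0276]
orientation: [2.448, 1.969, -0.001]
contact_force: [-3.5, -1.3, 4.4]
grip_width: 0.0443
gripper_force: 64.2
```

Down. Release, rise, and go to red (last at 415, 363, yaw 92.5).

Request:
step_arm:
  moves:
    - [0, 0, 0, 0, 0, 0, 46]
    - [0, 0, 0, 0, 0, 0, 54]
    - [0, 0, 0, 0, 0, 0, 62]
    - [0, 0, 0, 0, 0, 0, 62]
    - [0, 0, -8, 0, 0, 0, 62]
    - [0, 0, -45, 0, 0, 0, 62]
    - [0, 0, -95, 0, 0, 0, 62]
    - [0, 0, -135, 0, 0, 0, 62]

```text
clock: 39.5
tcp_pos: [0.5557, 0.0702, 0.1649]
orientation: [2.447, 1.97, 0.001]
contact_force: [1.4, 0.1, 0.5]
grip_width: 0.0617
gripper_force: 0.0
```

Request:
step_arm:
  moves:
    - [0, 0, 0, 0, 0, 0, 62]
    - [0, 0, 0, 0, 0, 0, 62]

```text
clock: 39.7
tcp_pos: [0.5561, 0.0699, 0.1635]
orientation: [2.447, 1.968, 0.002]
contact_force: [0.4, -1.0, -0.7]
grip_width: 0.0621
gripper_force: 0.0
```

```bash
python3 - <<'E'
from h import *
plan((415.1,363.4,160,92.5)); o=r.get_obs();print(o['tcp_pos'])
E
```

```text
(415.1, 363.4, 160, 92.5) -> [256.5, -200.6, 3.1] [0.0016, 0.0017, -1.8303] rows 13
[0.5560922  0.06985643 0.16349691]
```

Request:
step_arm:
  moves:
    - [30, -22, 0, 0, 0, -0.15, 62]
    - [65, -50, 0, 0, 0, -0.3, 62]
    - [100, -78, 0, 0, 0, -0.45, 62]
    - [135, -106, 0, 0, 0, -0.6, 62]
    - [170, -134, 0, 0, 0, -0.75, 62]
    - [205, -162, 1, 0, 0, -0.9, 62]
    - [235, -185, 2, 0, 0, -1.05, 62]
    - [256, -200, 3, 0.001, 0.001, -1.2, 62]

```text
clock: 40.5
tcp_pos: [0.412, 0.3648, 0.1579]
orientation: [-0.892, -3.008, 0.002]
contact_force: [0.1, -0.5, -0.0]
grip_width: 0.0623
gripper_force: 0.0
```

Request:
step_arm:
  moves:
    - [0, 0, 0, 0, 0, -0.15, 62]
    - [0, 0, 0, 0, 0, -0.3, 62]
    - [0, 0, 0, 0, 0, -0.45, 62]
    - [0, 0, 0, 0, 0, -0.6, 62]
    - [0, 0, 0, 0, 0, -0.63, 62]
    - [0, 0, 0, 0, 0, -0.63, 62]
    - [0, 0, 0, 0, 0, -0.63, 62]

```text
clock: 41.2
tcp_pos: [0.4146, 0.3624, 0.1586]
orientation: [0.064, -3.138, 0.0]
contact_force: [0.8, -0.2, 0.4]
grip_width: 0.0617
gripper_force: 0.0
```

```bash
python3 - <<'E'
from h import *
plan((415.1,363.4,18,92.5)); o=r.get_obs();print(o['tcp_pos'])
E
```

```text
(415.1, 363.4, 18, 92.5) -> [-0.9, 1.0, 140.6] [-0.0002, -0.0028, -0.0028] rows 3
[0.41458611 0.36244135 0.15857299]
```

Request:
step_arm:
  moves:
    - [-0.9, 1, 45, 0, -0.003, -0.003, 62]
    - [-0.9, 1, 85, 0, -0.003, -0.003, 62]
    - [-0.9, 1, 110, 0, -0.003, -0.003, 62]
    - [-0.9, 1, 130, 0, -0.003, -0.003, 62]
    - [-0.9, 1, 140, 0, -0.003, -0.003, 62]
    - [-0.9, 1, 140, 0, -0.003, -0.003, 62]
    - [-0.9, 1, 140, 0, -0.003, -0.003, 62]

```text
clock: 41.9
tcp_pos: [0.4157, 0.3644, 0.0199]
orientation: [-0.072, 3.139, 0.002]
contact_force: [-0.2, 0.8, 0.5]
grip_width: 0.062
gripper_force: 0.0
```

Request:
step_arm:
  moves:
    - [0, 0, 0, 0, 0, 0, 50]
    - [0, 0, 0, 0, 0, 0, 40]
    - [0, 0, 0, 0, 0, 0, 40]
    - [0, 0, 0, 0, 0, 0, 40]
    - [0, 0, 0, 0, 0, 0, 40]
    - [0, 0, 0, 0, 0, 0, 40]

```text
clock: 42.5
tcp_pos: [0.4162, 0.3643, 0.0205]
orientation: [-0.072, 3.138, 0.002]
contact_force: [0.1, -0.7, 5.6]
grip_width: 0.0442
gripper_force: 62.8
```

Request:
step_arm:
  moves:
    - [0, 0, -3, 0, 0, 0, 40]
    - [0, 0, -8, 0, 0, 0, 40]
    - [0, 0, -16, 0, 0, 0, 40]
    - [0, 0, -35, 0, 0, 0, 40]
    - [0, 0, -70, 0, 0, 0, 40]
    - [0, 0, -105, 0, 0, 0, 40]
    - [0, 0, -140, 0, 0, 0, 40]
    - [0, 0, -140, 0, 0, 0, 40]

```text
clock: 43.3
tcp_pos: [0.4166, 0.3664, 0.164]
orientation: [-0.073, 3.134, 0.009]
contact_force: [0.8, 1.8, -5.8]
grip_width: 0.0443
gripper_force: 63.2
```

```bash
python3 - <<'E'
from h import *
plan((517,-110.6,155,-12.35)); print(r.get_obs()['tcp_pos'])
E
```

```text
(517, -110.6, 155, -12.35) -> [-77.9, -481.2, 6.9] [0.0105, -0.0001, 1.833] rows 13
[0.41662669 0.36636826 0.16400639]
```

Request:
step_arm:
  moves:
    - [-6, -35, 2, 0.001, 0, 0.12, 40]
    - [-12, -80, 2, 0.003, 0, 0.26, 40]
    - [-18, -125, 2, 0.005, 0, 0.4, 40]
    - [-25, -170, 2, 0.006, 0, 0.54, 40]
    - [-32, -215, 2, 0.007, 0, 0.68, 40]
    - [-39, -258, 2, 0.008, 0, 0.82, 40]
    - [-46, -300, 2, 0.009, 0, 0.96, 40]
    - [-54, -340, 2, 0.01, 0, 1.1, 40]

```text
clock: 44.1
tcp_pos: [0.4839, 0.0242, 0.1561]
orientation: [-1.587, -2.711, 0.016]
contact_force: [1.0, 0.9, -6.4]
grip_width: 0.0439
gripper_force: 63.9
```

```bash
python3 - <<'E'
from h import *
plan((517,-110.6,155,-12.35)); print(r.get_obs()['tcp_pos'])
E
```

```text
(517, -110.6, 155, -12.35) -> [-133.8, -37.1, 2.1] [-0.0067, 0.0079, 0.7268] rows 5
[0.4839081  0.02424503 0.15612654]
```

Request:
step_arm:
  moves:
    - [-35, -10, 1, -0.002, 0.002, 0.14, 40]
    - [-70, -20, 2, -0.004, 0.004, 0.28, 40]
    - [-105, -30, 2, -0.006, 0.006, 0.42, 40]
    - [-134, -37, 2, -0.007, 0.008, 0.56, 40]
    - [-134, -37, 2, -0.007, 0.008, 0.72, 40]
    - [-134, -37, 2, -0.007, 0.008, 0.72, 40]
    - [-134, -37, 2, -0.007, 0.008, 0.72, 40]
    - [-134, -37, 2, -0.007, 0.008, 0.72, 40]

```text
clock: 44.9
tcp_pos: [0.5186, -0.1069, 0.1556]
orientation: [-2.43, -1.991, -0.003]
contact_force: [-0.1, -0.1, -6.0]
grip_width: 0.0443
gripper_force: 63.8
```

```bash
python3 - <<'E'
from h import *
plan((517,-110.6,52,-12.35)); print(r.get_obs()['tcp_pos'])
E
```

```text
(517, -110.6, 52, -12.35) -> [-4.1, -0.9, 103.6] [0.0007, -0.0016, 0.0178] rows 3
[ 0.51861414 -0.10690966  0.15556426]
```

Request:
step_arm:
  moves:
    - [-4.1, -0.9, 20, 0, -0.0016, 0.018, 40]
    - [-4.1, -0.9, 50, 0, -0.0016, 0.018, 40]
    - [-4.1, -0.9, 80, 0, -0.0016, 0.018, 40]
    - [-4.1, -0.9, 98, 0, -0.0016, 0.018, 40]
    - [-4.1, -0.9, 103, 0, -0.0016, 0.018, 40]
    - [-4.1, -0.9, 103, 0, -0.0016, 0.018, 40]
    - [-4.1, -0.9, 103, 0, -0.0016, 0.018, 40]

```text
clock: 45.6
tcp_pos: [0.5186, -0.1117, 0.054]
orientation: [2.449, 1.963, 0.003]
contact_force: [0.0, -0.1, -5.2]
grip_width: 0.0439
gripper_force: 63.6
```

```bash
python3 - <<'E'
from h import *
plan((517,-110.6,28.5,-12.35)); print(r.get_obs()['tcp_pos'])
g=snap('wrist','w14')['image'][40:440,130:510,::-1]; cv2.imwrite('pics/w14c.png',cv2.resize(g,None,fx=1.45,fy=1.45))
E
```

```text
(517, -110.6, 28.5, -12.35) -> [0.7, -1.9, 25.5] [0.0036, 0.0, -0.004] rows 1
[ 0.518595   -0.11165474  0.05401807]
```

View pics/w14c.png

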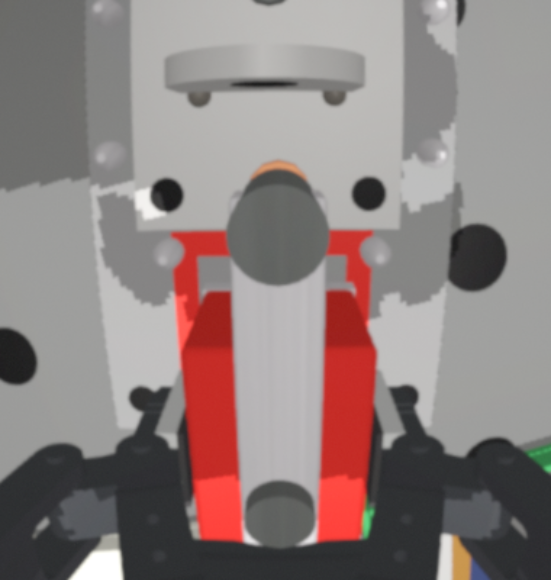

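Red points at the nest over its frame (frame columns 172–372, block 182–376), so the 2 mm leftward correction is right. Lower.

Request:
step_arm:
  moves:
    - [0.7, -2, 6, 0.0036, 0, -0.004, 40]
    - [0.7, -2, 12, 0.0036, 0, -0.004, 40]
    - [0.7, -2, 17, 0.0036, 0, -0.004, 40]
    - [0.7, -2, 20, 0.0036, 0, -0.004, 40]
    - [0.7, -2, 22, 0.0036, 0, -0.004, 40]
    - [0.7, -2, 23, 0.0036, 0, -0.004, 40]
    - [0.7, -2, 24, 0.0036, 0, -0.004, 40]
    - [0.7, -2, 24, 0.0036, 0, -0.004, 40]

```text
clock: 46.45
tcp_pos: [0.516, -0.1108, 0.029]
orientation: [-2.448, -1.967, 0.002]
contact_force: [-0.1, 0.4, -3.9]
grip_width: 0.0443
gripper_force: 63.8
```

Request:
step_arm:
  moves:
    - [0, 0, 0.4, 0, 0, 0, 40]
    - [0, 0, 0.6, 0, 0, 0, 40]
    - [0, 0, 0.6, 0, 0, 0, 40]

```text
clock: 46.75
tcp_pos: [0.516, -0.1108, 0.0286]
orientation: [-2.448, -1.968, 0.002]
contact_force: [-1.4, 0.6, -3.3]
grip_width: 0.044
gripper_force: 64.2
```

```bash
python3 - <<'E'
from h import *
plan((517,-110.6,28.5,-12.35)); o=r.get_obs();print(o['tcp_pos'],o['contact_force'])
E
```

```text
(517, -110.6, 28.5, -12.35) -> [0.4, 0.9, 0.1] [-0.0015, 0.0003, -0.0011] rows 1
[ 0.5160241  -0.11077379  0.02856616] [-1.41226566  0.57337603 -3.2834278 ]
```

Request:
step_arm:
  moves:
    - [0, 0, 0.4, 0, 0, 0, 40]
    - [0, 0, 0.6, 0, 0, 0, 40]
    - [0, 0, 0.6, 0, 0, 0, 40]

```text
clock: 47.05
tcp_pos: [0.516, -0.1108, 0.0285]
orientation: [-2.448, -1.968, 0.002]
contact_force: [-3.6, 0.6, 4.7]
grip_width: 0.0442
gripper_force: 65.3
```

Down. Release, rise, and back off for a check.

Request:
step_arm:
  moves:
    - [0, 0, 0, 0, 0, 0, 46]
    - [0, 0, 0, 0, 0, 0, 54]
    - [0, 0, 0, 0, 0, 0, 62]
    - [0, 0, 0, 0, 0, 0, 62]
    - [0, 0, -8, 0, 0, 0, 62]
    - [0, 0, -45, 0, 0, 0, 62]
    - [0, 0, -95, 0, 0, 0, 62]
    - [0, 0, -135, 0, 0, 0, 62]

```text
clock: 47.85
tcp_pos: [0.5164, -0.1105, 0.1655]
orientation: [-2.448, -1.968, 0.001]
contact_force: [1.8, -0.5, -0.2]
grip_width: 0.0621
gripper_force: 0.0
```

Request:
step_arm:
  moves:
    - [0, 0, -20, 0, 0, 0, 62]
    - [-50, 0, -20, 0, 0, 0, 62]
    - [-100, 0, -20, 0, 0, 0, 62]
    - [-150, 0, -20, 0, 0, 0, 62]
    - [-200, 0, -20, 0, 0, 0, 62]
    - [-230, 0, -20, 0, 0, 0, 62]
    - [-230, 0, -20, 0, 0, 0, 62]
    - [-230, 0, -20, 0, 0, 0, 62]

```text
clock: 48.65
tcp_pos: [0.4665, -0.3357, 0.1832]
orientation: [-2.449, -1.966, 0.001]
contact_force: [-0.1, 1.6, -0.2]
grip_width: 0.0617
gripper_force: 0.0
```

```bash
python3 - <<'E'
from h import *
print(r.get_obs()['tcp_pos'])
a=snap('top','top6')['image'][190:285,285:420,::-1]; b=snap('scene','sc6')['image'][190:330,235:405,::-1]; 
cv2.imwrite('pics/fin.png',np.hstack([cv2.resize(a,(398,280),interpolation=cv2.INTER_CUBIC),cv2.resize(b,(400,280),interpolation=cv2.INTER_CUBIC)]))
E
```

```text
[ 0.46649387 -0.33569226  0.18315702]
```

View pics/fin.png

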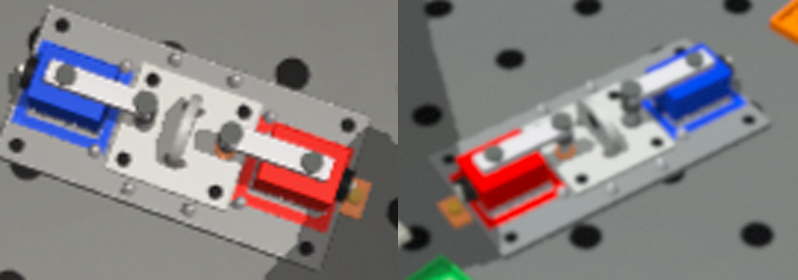

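Both hold-downs stand upright on their own frames with their feet on the new bracket's plate. The arm is clear, so I'm handing in.

```bash
python3 -c "
from bench import r
print(r.get_obs()['clock'], r.hand_in())"
```

```text
the job is handed in; nothing more can be done
48.75 None
```

The job is done and handed in at 48.8 s: welded bracket in the green tray, tacked bracket seated in the nest, and both hold-downs back on their own frames with their feet on its plate; I viewed 19 pictures, over the limit of 14.

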